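Dress the cake stand for the chocolate counter

TASK

Dress the round wooden cake stand for the counter: lay the small loose slate tile flat in its middle, then stack the three loose chocolate bars squarely and centred on the tile, all lying the same way - the long bar first, then the short bar, then the cut half bar on top. Last, lower the glass dome gently over the stack so that it stands level in the middle of the stand, and let go of everything. Leave the ramekin, the jar, the tag block and the piping nozzle where they are.

Things in the scene. Friction and masses are not known exactly. Their poses are not given: they have to be found in the camera images.
- cake_stand: Low round cake stand of turned wood, fixed to the counter, 216 mm across. Its flat top is 28 mm above the counter; a raised rim round the edge, 3 mm high and 8 mm wide, leaves a flat disc of 200 mm across inside it. Origin: centre of the underside, on the counter (z = 0); z up.
- slate_tile: Loose rectangular tile of dark slate, 100 x 60 x 8 mm, 130 g. Origin: centre of the underside; x along the 100 mm side, y along the 60 mm side, z up. It lies flat on the counter.
- long_bar: Whole dark chocolate bar, the longest of the three loose ones, 95 mm long, 32 mm wide, 20 mm high, 75 g, upright sides, flat on top but for piped waves under 2 mm high that do not hinder stacking. Origin: centre of the underside; x along its length, y across, z up.
- short_bar: Shorter whole dark chocolate bar, 70 mm long, 32 mm wide, 20 mm high, 55 g, otherwise like the long one. Origin: centre of the underside; x along its length, y across, z up.
- half_bar: Cut half of a dark chocolate bar, 46 mm long, 32 mm wide, 20 mm high, 36 g; its cut end (+x) shows the pale filling; either end may point either way. Origin: centre of the underside; x along its length, y across, z up.
- glass_dome: Clear glass cake dome, open below, about 500 g, standing empty on the counter. 164 mm across outside, 156 inside, 110 mm high inside; straight sides to 53 mm, then rounded to a crown 115 mm above its foot. On top a round dark wooden knob, 31 mm across, from 115 to 149 mm: grip it there, with the fingertips about 117 mm above the foot, clear of the crown. Origin: centre of the foot; z up.
- ramekin: Bystander: white round ramekin filled with hazelnuts, 60 mm across, 42 mm high over the nuts, loose, among the things; not to be moved. Origin: centre of the underside.
- nib_jar: Bystander: brown jar with a steel cap, 62 mm across, 85 mm high, loose; not to be moved. Origin: centre of the underside.
- tag_block: Bystander: small wooden block (66 mm wide) holding a blank slate tag, 74 mm wide and 61 mm high, loose; not to be moved. Origin: centre of the underside.
- nozzle: Bystander: small upright steel piping nozzle, a cone 33 mm across at its foot and 43 mm high, loose, among the things; not to be moved. Origin: centre of the underside.

How it is judged:
By the outcome, as a careful person would: the job done as asked, in the order asked, and still so for the second after the job is handed in, with the robot touching nothing.
It also fails if it takes over 138 s, if anything falls off the work surface, if the arm or the gripper's body presses on something with over 40 N, if the wrist force passes 120 N, or if a joint passes its speed limit or range.

ROBOT

A 7-joint arm with a two-finger parallel gripper is mounted at the origin on the work surface. World frame = base frame: x ahead of the robot, y to its left, z up, the work surface at z = 0. Lengths are in m, angles in rad, forces in N, time in s.
With the tool pointing down it reaches from about 0.35 to 0.9 m from the base axis. Payload 19.9 kg.
Tool frame: the origin (TCP) lies midway between the tips of the shut fingers; the grasp point (between the pads) lies ctrl.grip_point_offset behind it (ctrl.grip_point_offset is the distance from the TCP to the grasp point, in m); x points along the fingers, y is the direction in which the jaws open and shut, and the axes are right-handed (so a half turn about x gives the same grasp; the last joint's range is limited). The gripper opens to 94 mm and grips with 3 to 60 N. Pads are 16 mm wide; open, the fingers measure 119 mm over their backs; the gripper's body (75 mm by 177 mm) begins 78 mm behind the grasp point.
Start: joints at [1.228, 0.417, -0.01, 1.614, 0.005, 1.111, -0.053], TCP at [0.185, -0.597, 0.205] pointing down, gripper open.
Joint ranges: [-2.81, 2.81], [-0.39, 2.02], [-1.27, 1.25], [0.06, 2.57], [-1.19, 4.33], [0.19, 2], [-2.82, 2.82]. Speed limits (rad/s): [1.89, 1.89, 2.39, 2.39, 3.01, 3.01, 3.01].

INTERFACE

Orientations are given as a unit quaternion [w, x, y, z].
In Python, from workcell import ctrl gives the robot as it stands. The module is installed in compiled form; this text tells all that it offers.
- The arm moves only by the tool drive_tool, never from a script. Its argument "series" is a list of rows, each an object of numbers: "dx", "dy", "dz": the shift along the world's x, y, z in units of 500 mm (1.0 is 500 mm); "ax", "ay", "az": the turn, a rotation vector about the world's x, y, z in units of 30 degrees (1.0 is 30 degrees); "grip": the closure, from 0 (fully open) to 1 (shut). In form: [{"dx": .., "dy": .., "dz": .., "ax": .., "ay": .., "az": .., "grip": ..}, ...]. A call has 1 to 12 rows; each row is the pose to reach, as a shift and turn from the pose measured when the call began; what a row does not reach only later rows make up. A row lasts 1/10 s, in which the tool goes at most 50 mm and 8.59 degrees, less where a joint would pass 70% of its speed; a pose out of reach is approached as far as the arm can. A call with a number of a shift or a turn outside -1 to 1 is refused whole. A call with a gripper value outside its range is refused whole. The fingers move at their own pace and stop on an object; "newtons" is the grip in N (left out, the last holds). Time passes only in rows, so rows that repeat a pose let the fingers close. It gives the time, the measured TCP pose, the force and the opening at its end, in the units of the state.
- ctrl.sense(): the state, without advancing time (a new reading comes with each control period).
- ctrl.get_image(name): name is "side" or "top"; returns a dict with "image" (420x560x3 uint8, blue, green, red), "intrinsics" (3x3 intrinsics, pixels), "dist" ([k1, k2, p1, p2, k3] as OpenCV has them; the pictures are not rectified), "world_from_camera" (4x4, takes a point from camera to world coordinates). Camera axes: x right, y down, z forward; pixel columns grow to the right and rows downward; lengths in m; the calibration is good to about 2 mm. A picture is of the moment at which its call begins. There is no depth.
- ctrl.job_done(): hands the job in, once; it reports no verdict.
The state is a dict: "time_s": time; "qpos": joint angles; "dq": joint speeds; "joint_efforts": joint torques, N m; "ee_pos": TCP position; "ee_rot": TCP orientation; "ft_force": force on the tool from outside, world axes, zero at the start; "torque": the same for the moment, N m; "opening": finger opening in m.
Only numpy, scipy, OpenCV 4.12 (cv2) and the standard library are available. Lean on these libraries where they do the work, as an engineer would, in place of code of your own. Each camera call takes 0.05 s, during which the arm holds its last target. There are 200 camera calls.

## Working session

There is one attempt and no reset: what is moved stays moved. The work goes in short steps, Python scripts to look and compute and a tool call to move; the robot and the scene stay as the last step left them, time stands still between calls to the robot, and variables do not carry over. Pictures are saved under pics/ and viewed, about 12 in all and at most 16, crops included, and the job is handed in when it is done.

Besides the shell and the picture viewer there is one more tool, called after "Emit:" in YAML: its name, and indented under it one key for each argument. drive_tool: Moves the arm, as the interface text tells. Its arguments: {"type":"object","properties":{"series":{"type":"array","items":{"type":"object","properties":{"dx":{"type":"number","minimum":-1,"maximum":1},"dy":{"type":"number","minimum":-1,"maximum":1},"dz":{"type":"number","minimum":-1,"maximum":1},"ax":{"type":"number","minimum":-1,"maximum":1},"ay":{"type":"number","minimum":-1,"maximum":1},"az":{"type":"number","minimum":-1,"maximum":1},"grip":{"type":"number"}}}},"newtons":{"type":"number"}},"required":["series"]}

```bash
mkdir -p pics
cat > h.py <<'E'
import numpy as np, cv2
from workcell import ctrl
def snap(name,fn):
    d=ctrl.get_image(name); cv2.imwrite('pics/'+fn,d['image']); np.savez('pics/'+fn[:-4],**d); return d
def load(fn): return dict(np.load('pics/'+fn))
def ray(d,px):
    px=np.array(px,float).reshape(-1,1,2)
    u=cv2.undistortPoints(px,d['intrinsics'],d['dist']).reshape(-1,2)
    T=d['world_from_camera']; v=np.c_[u,np.ones(len(u))]@T[:3,:3].T
    return T[:3,3],v
def onz(d,px,z):
    o,v=ray(d,px); return o+v*((z-o[2])/v[:,2])[:,None]
def proj(d,P):
    T=np.linalg.inv(d['world_from_camera'])
    r,_=cv2.Rodrigues(T[:3,:3]); return cv2.projectPoints(np.array(P,float).reshape(-1,1,3),r,T[:3,3],d['intrinsics'],d['dist'])[0].reshape(-1,2)
E
python3 - <<'E'
from h import *
for n in('top','side'):
    d=snap(n,n+'0.png'); print(n,d['world_from_camera'].round(3).tolist(),d['intrinsics'].round(1).tolist(),d['dist'])
s=ctrl.sense(); print(s, ctrl.grip_point_offset)
E
```

```text
top [[-0.002, -0.972, 0.235, 0.27], [-1.0, 0.001, -0.007, 0.002], [0.006, -0.235, -0.972, 1.372], [0.0, 0.0, 0.0, 1.0]] [[528.4, 0.0, 276.0], [0.0, 528.4, 203.3], [0.0, 0.0, 1.0]] [-0.09747663  0.          0.          0.          0.        ]
side [[-0.992, -0.085, 0.094, 0.498], [-0.126, 0.717, -0.685, 0.756], [-0.01, -0.692, -0.722, 0.834], [0.0, 0.0, 0.0, 1.0]] [[523.4, 0.0, 284.0], [0.0, 523.4, 213.7], [0.0, 0.0, 1.0]] [0.01414467 0.         0.         0.         0.        ]
{'time_s': 0.1, 'qpos': array([ 1.22852726,  0.41787227, -0.01031676,  1.61407249,  0.00471601,
        1.11066804, -0.05298428]), 'dq': array([ 4.94914973e-05, -6.87263410e-04,  1.91206925e-04, -1.14040795e-03,
        1.09225365e-03,  2.26150868e-03,  2.31090804e-03]), 'joint_efforts': array([ 1.68374994e-03, -8.52581477e+01,  6.40185680e-01, -4.26694357e+01,
       -4.88863257e-02,  1.64391892e-02, -2.08354430e-05]), 'ee_pos': array([ 0.18506284, -0.59665257,  0.20493143]), 'ee_rot': array([-0.10561039, -0.6990398 , -0.10629493,  0.69920754]), 'ft_force': array([-0.23123259,  0.23486654,  0.16357408]), 'torque': array([ 0.03232146, -0.03330945, -0.06066252]), 'opening': 0.0938720523294626} 0.0188
```

View pics/top0.png

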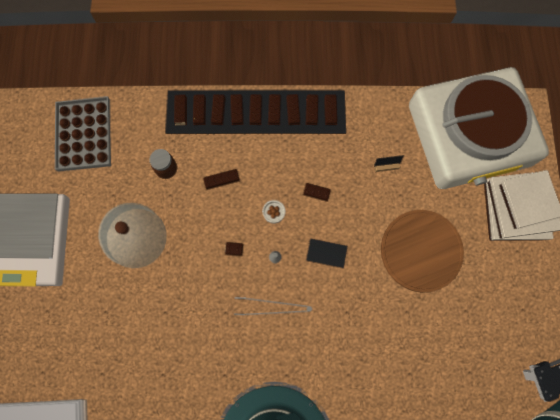

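View pics/side0.png

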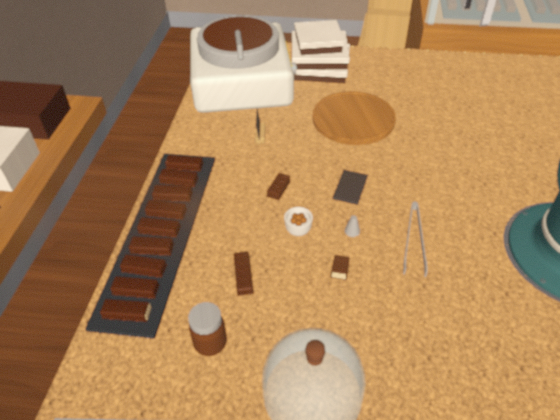

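The top view shows the long bar at (221,179), short bar (317,192), half bar (234,249), tile (327,253), stand (422,251), dome (133,235) with its knob at (121,228). The ramekin is at (273,211), the nozzle at (275,257), the jar at (162,162) and the tag at (388,162). The side view agrees with this.

```bash
cat > m.py <<'E'
from h import *
def mask(img): # dark things
    return ((img.max(2)<75)).astype(np.uint8)
def blob(d,guess,z,r=32,m=None):
    img=d['image']; k=4; x0,y0=int(guess[0])-r,int(guess[1])-r
    c=img[max(y0,0):y0+2*r,max(x0,0):x0+2*r]; C=cv2.resize(c,None,fx=k,fy=k,interpolation=cv2.INTER_CUBIC)
    M=(mask if m is None else m)(C)
    n,l,s,ce=cv2.connectedComponentsWithStats(M)
    j=1+np.argmin([np.hypot(*(ce[i]-r*k))+(1e4 if s[i,4]<300 else 0) for i in range(1,n)])
    cs,_=cv2.findContours((l==j).astype(np.uint8),cv2.RETR_EXTERNAL,cv2.CHAIN_APPROX_NONE)
    cc=max(cs,key=cv2.contourArea).reshape(-1,2)
    px=(cc+.5)/k-.5+[max(x0,0),max(y0,0)]
    return px,onz(d,px,z)
def rect(P):
    c,(a,b),t=cv2.minAreaRect((P[:,:2]*1000).astype(np.float32))
    if a<b: a,b,t=b,a,t+90
    return np.round(c,1),round(a,1),round(b,1),round((t+90)%180-90,1)
E
python3 - <<'E'
from m import *
t=load('top0.npz');s=load('side0.npz')
G=dict(long=((221,179),(243,273),.02),short=((317,192),(279,186),.02),half=((234,249),(340,267),.02),tile=((327,253),(351,187),.008))
for n,(a,b,h) in G.items():
    for nm,d,g in(('top',t,a),('side',s,b)):
        px,P=blob(d,g,h/2); print(n,nm,rect(P), 'at top z',rect(onz(d,px,h))[0])
# stand: top-view brownish disc, rough
for nm,d,g in(('top',t,(422,251)),('side',s,(354,117))):
    r=50; c=d['image'][g[1]-r:g[1]+r,g[0]-r:g[0]+r]
    hsv=cv2.cvtColor(c,cv2.COLOR_BGR2HSV); print(nm,hsv[r,r],hsv[r,r+20],hsv[4,4],hsv[95,5],hsv[95,95])
crop=cv2.resize(t['image'][140:300,80:300],None,fx=3.5,fy=3.5,interpolation=cv2.INTER_CUBIC); cv2.imwrite('pics/c1.png',crop)
crop=cv2.resize(t['image'][150:310,290:480],None,fx=3.6,fy=3.6,interpolation=cv2.INTER_CUBIC); cv2.imwrite('pics/c2.png',crop)
E
```

```text
long top (array([666.7, 139.8]), 92.2, 34.9, -74.4) at top z [663.8 138.8]Traceback (most recent call last):
  File "<stdin>", line 6, in <module>
  File "m.py", line 9, in blob
    j=1+np.argmin([np.hypot(*(ce[i]-r*k))+(1e4 if s[i,4]<300 else 0) for i in range(1,n)])
        ~~~~~~~~~^^^^^^^^^^^^^^^^^^^^^^^^^^^^^^^^^^^^^^^^^^^^^^^^^^^^^^^^^^^^^^^^^^^^^^^^^
    return _wrapfunc(a, 'argmin', axis=axis, out=out, **kwds)
    return _wrapit(obj, method, *args, **kwds)
    result = getattr(arr, method)(*args, **kwds)
ValueError: attempt to get argmin of an empty sequence
```

```bash
sed -i 's/^def mask.*$/def mask(img):/; s/^    return ((img.max(2)<75.*$/    g=img[...,2].copy(); T,M=cv2.threshold(g,0,1,cv2.THRESH_BINARY_INV+cv2.THRESH_OTSU); return M/' m.py
cat > a.py <<'E'
from m import *
t=load('top0.npz');s=load('side0.npz')
crop=cv2.resize(t['image'][140:300,80:300],None,fx=3.5,fy=3.5,interpolation=cv2.INTER_CUBIC); cv2.imwrite('pics/c1.png',crop)
crop=cv2.resize(t['image'][150:310,290:480],None,fx=3.6,fy=3.6,interpolation=cv2.INTER_CUBIC); cv2.imwrite('pics/c2.png',crop)
G=dict(long=((221,179),(243,273),.02),short=((317,192),(279,186),.02),half=((234,249),(340,267),.02),tile=((327,253),(351,187),.008))
for n,(a,b,h) in G.items():
    for nm,d,g in(('top',t,a),('side',s,b)):
        px,P=blob(d,g,h/2,28); print(n,nm,rect(P), 'at top z',rect(onz(d,px,h))[0])
def circ(d,g,z,m,r=55):
    px,P=blob(d,g,z,r,m); h=cv2.convexHull((P[:,:2]*1000).astype(np.float32)); e=cv2.fitEllipse(h); return np.round(e[0],1),np.round(e[1],1)
for nm,d,g in(('top',t,(422,251)),('side',s,(354,117))):
    r=48; c=d['image'][g[1]-r:g[1]+r,g[0]-r:g[0]+r]
    hsv=cv2.cvtColor(c,cv2.COLOR_BGR2HSV); print(nm,hsv[r,r],hsv[r,r+20],hsv[4,4],hsv[90,5],hsv[90,90])
E
python3 a.py
```

```text
long top (array([666.8, 139.9]), 95.9, 38.4, -74.8) at top z [663.8 138.9]
long side (array([665.7, 141.6]), 107.0, 33.3, -75.4) at top z [663.6 149. ]
short top (array([ 631. , -115.9]), 70.5, 37.4, 74.5) at top z [ 628.3 -115. ]
short side (array([ 629.1, -113.6]), 85.0, 38.4, 73.8) at top z [ 627.6 -103.1]
half top (array([477.8, 102.7]), 47.3, 35.8, 85.0) at top z [476.2 101.9]
half side (array([475.9, 100.3]), 49.6, 33.8, 84.5) at top z [476.2 108.3]
tile top (array([ 467.5, -138.8]), 101.0, 61.6, 78.7) at top z [ 466.9 -138.4]
tile side (array([ 465.7, -137.4]), 105.4, 59.8, 78.6) at top z [ 465.8 -133.1]
top [ 13 163 127] [ 13 163 114] [ 15 138 152] [ 14 135 153] [ 14 136 152]
side [ 15 168 184] [ 15 172 184] [ 17  42 243] [ 17 138 205] [ 16 137 201]
```

View pics/c1.png

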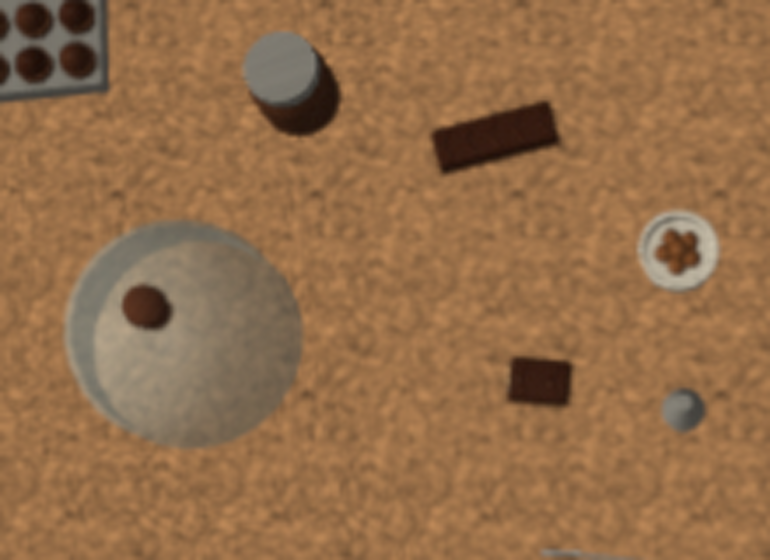

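View pics/c2.png

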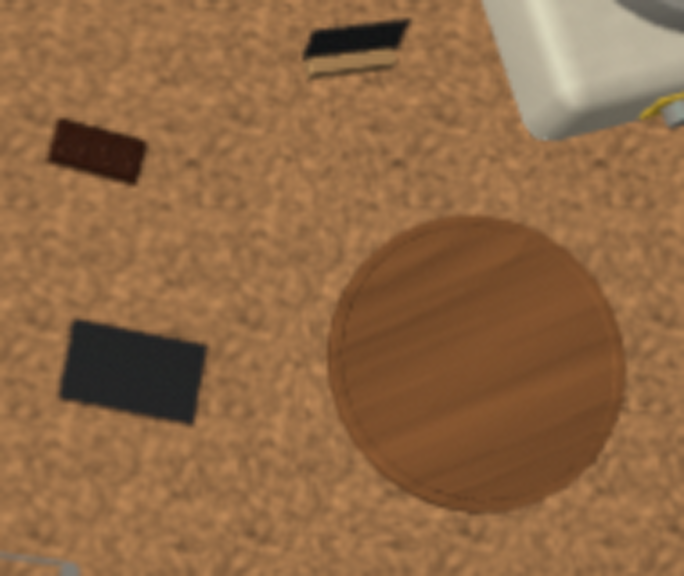

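Crops: the stand rim spans about (381..464, 210..292) in the top view. The dome knob is at (121,228) in the top view and about (315,351) in the side view. The boxes agree between views to about 2 mm and match their given sizes.

```bash
cat > b.py <<'E'
from m import *
t=load('top0.npz');s=load('side0.npz')
def tri(a,b):
    (o1,v1),(o2,v2)=ray(t,a),ray(s,b); v1,v2=v1[0],v2[0]
    k=np.linalg.lstsq(np.c_[v1,-v2],o2-o1,rcond=None)[0]; p,q=o1+k[0]*v1,o2+k[1]*v2; return (p+q)/2,np.linalg.norm(p-q)
def brown(C): 
    return (C[...,2]<105).astype(np.uint8)
kt=blob(t,(121,228),.13,12,lambda C:(C[...,2]<110).astype(np.uint8))[0]; ks=blob(s,(315,351),.13,16,lambda C:(C[...,2]<125).astype(np.uint8))[0]
ct,cs=[np.array(cv2.minEnclosingCircle(k.astype(np.float32))[0]) for k in(kt,ks)]
print('knob',ct,cs,tri(ct,cs), onz(t,ct,.132),onz(s,cs,.132))
def wood(C):
    h=cv2.GaussianBlur(cv2.cvtColor(C,cv2.COLOR_BGR2HSV),(0,0),8)[...,1]
    M=(h>150).astype(np.uint8); M=cv2.morphologyEx(M,cv2.MORPH_OPEN,np.ones((41,41),np.uint8)); return cv2.morphologyEx(M,cv2.MORPH_CLOSE,np.ones((41,41),np.uint8))
for d,g in((t,(422,251)),(s,(354,117))):
    px,P=blob(d,g,.0155,55,wood); h=cv2.convexHull(P[:,:2].astype(np.float32)*1000); print('stand',np.round(cv2.fitEllipse(h)[:2],1),np.round(cv2.minEnclosingCircle(h)[0],1),px.min(0),px.max(0))
# foot circle of dome, ramekin, nozzle, jar, by hand
for n,a,z in(('domefoot-bl',[(98.5,235),(167,235)],0),('ramekin',[(273.7,211.5)],.042),('nozzle',[(275,257)],.02),('jar',[(160.5,159.5)],.085),('tag',[(388,164)],.03)): print(n,onz(t,a,z).round(3).tolist())
print('rimtop',onz(t,[(381.1,251),(463.9,251),(422,209.7),(422,292.5)],.031).round(4).tolist())
E
python3 b.py
```

```text
knob [121.82549286 227.50866699] [315.125 344.5  ] (array([0.50802411, 0.3606157 , 0.14485429]), np.float64(0.0012013212697469427)) [[0.5099117  0.36446632 0.132     ]] [[0.50881028 0.35307395 0.132     ]]
stand [[ 471.9 -388.6]
 [ 214.2  217.7]] [ 472.6 -388.1] [381.375 210.125] [462.375 290.875]
stand [[ 467.6 -394.1]
 [ 218.4  239.8]] [ 467.8 -394.3] [313.125  91.125] [394.625 144.625]
domefoot-bl [[0.515, 0.465, 0.0], [0.515, 0.281, 0.0]]
ramekin [[0.569, -0.001, 0.042]]
nozzle [[0.454, -0.004, 0.02]]
jar [[0.697, 0.29, 0.085]]
tag [[0.702, -0.307, 0.03]]
rimtop [[0.4676, -0.2769, 0.031], [0.4662, -0.4944, 0.031], [0.5763, -0.3907, 0.031], [0.3607, -0.3771, 0.031]]
```

```bash
cat > go.py <<'E'
from h import *
from scipy.spatial.transform import Rotation as Ro
def st():
    s=ctrl.sense(); w,x,y,z=s['ee_rot']; return s,Ro.from_quat([x,y,z,w])
def goal(p,jaw):
    """numbers for a move: p metres, jaw direction in degrees (mod 180)"""
    s,R=st(); M=R.as_matrix(); cur=np.degrees(np.arctan2(M[1,1],M[0,1]))
    a=cur+((jaw-cur+90)%180-90); a=np.radians(a)
    y=np.array([np.cos(a),np.sin(a),0]); X=np.array([0,0,-1.]); T=np.c_[X,y,np.cross(X,y)]
    rv=(Ro.from_matrix(T)*R.inv()).as_rotvec(degrees=True)
    print('t',round(s['time_s'],2),'pos',s['ee_pos'].round(4),'jaw',round(cur,2),'tilt',np.degrees(np.arccos(-M[2,0])).round(2),'F',s['ft_force'].round(1),'op',round(s['opening'],4),'q',s['qpos'].round(2))
    print('shift',((np.array(p)-s['ee_pos'])/.5).round(4),'turn',(rv/30).round(4))
E
python3 - <<'E'
from go import *
goal([.4666,-.1381,.12],-11.3)
s=load('side0.npz'); t=load('top0.npz')
print(onz(s,[(354,92.5)],.031), onz(s,[(315.5,351.5)],.132))
E
```

```text
t 0.1 pos [ 0.1851 -0.5967  0.2049] jaw -72.76 tilt 0.06 F [-0.2  0.2  0.2] op 0.0939 q [ 1.23  0.42 -0.01  1.61  0.    1.11 -0.05]
shift [ 0.5631  0.9171 -0.1699] turn [-1.2000e-03 -1.6000e-03  2.0488e+00]
[[ 0.47088496 -0.48180311  0.031     ]] [[0.50727554 0.36454232 0.132     ]]
```

Emit:
drive_tool:
  series:
    - {"dx": 0.563,"dy": 0.917,"dz": -0.1,"az": 1.0,"grip": 0}
    - {"dx": 0.563,"dy": 0.917,"dz": -0.1,"az": 1.0,"grip": 0}
    - {"dx": 0.563,"dy": 0.917,"dz": -0.1,"az": 1.0,"grip": 0}
    - {"dx": 0.563,"dy": 0.917,"dz": -0.1,"az": 1.0,"grip": 0}
    - {"dx": 0.563,"dy": 0.917,"dz": -0.1,"az": 1.0,"grip": 0}
    - {"dx": 0.563,"dy": 0.917,"dz": -0.1,"az": 1.0,"grip": 0}
    - {"dx": 0.563,"dy": 0.917,"dz": -0.1,"az": 1.0,"grip": 0}
    - {"dx": 0.563,"dy": 0.917,"dz": -0.1,"az": 1.0,"grip": 0}
    - {"dx": 0.563,"dy": 0.917,"dz": -0.1,"az": 1.0,"grip": 0}
    - {"dx": 0.563,"dy": 0.917,"dz": -0.1,"az": 1.0,"grip": 0}
    - {"dx": 0.563,"dy": 0.917,"dz": -0.1,"az": 1.0,"grip": 0}
    - {"dx": 0.563,"dy": 0.917,"dz": -0.1,"az": 1.0,"grip": 0}

```text
invalid input
```

```bash
python3 -c "
from go import *
goal([.4666,-.1381,.03],-11.3)"
```

```text
t 0.1 pos [ 0.1851 -0.5967  0.2049] jaw -72.76 tilt 0.06 F [-0.2  0.2  0.2] op 0.0939 q [ 1.23  0.42 -0.01  1.61  0.    1.11 -0.05]
shift [ 0.5631  0.9171 -0.3499] turn [-1.2000e-03 -1.6000e-03  2.0488e+00]
```

Emit:
drive_tool:
  series:
    - {"dx": 0.563,"dy": 0.917,"dz": -0.1,"ax": 0.0,"ay": 0.0,"az": 0.98,"grip": 0.0}
    - {"dx": 0.563,"dy": 0.917,"dz": -0.1,"ax": 0.0,"ay": 0.0,"az": 0.98,"grip": 0.0}
    - {"dx": 0.563,"dy": 0.917,"dz": -0.1,"ax": 0.0,"ay": 0.0,"az": 0.98,"grip": 0.0}
    - {"dx": 0.563,"dy": 0.917,"dz": -0.1,"ax": 0.0,"ay": 0.0,"az": 0.98,"grip": 0.0}
    - {"dx": 0.563,"dy": 0.917,"dz": -0.1,"ax": 0.0,"ay": 0.0,"az": 0.98,"grip": 0.0}
    - {"dx": 0.563,"dy": 0.917,"dz": -0.1,"ax": 0.0,"ay": 0.0,"az": 0.98,"grip": 0.0}
    - {"dx": 0.563,"dy": 0.917,"dz": -0.1,"ax": 0.0,"ay": 0.0,"az": 0.98,"grip": 0.0}
    - {"dx": 0.563,"dy": 0.917,"dz": -0.1,"ax": 0.0,"ay": 0.0,"az": 0.98,"grip": 0.0}
    - {"dx": 0.563,"dy": 0.917,"dz": -0.1,"ax": 0.0,"ay": 0.0,"az": 0.98,"grip": 0.0}
    - {"dx": 0.563,"dy": 0.917,"dz": -0.1,"ax": 0.0,"ay": 0.0,"az": 0.98,"grip": 0.0}
    - {"dx": 0.563,"dy": 0.917,"dz": -0.1,"ax": 0.0,"ay": 0.0,"az": 0.98,"grip": 0.0}
    - {"dx": 0.563,"dy": 0.917,"dz": -0.1,"ax": 0.0,"ay": 0.0,"az": 0.98,"grip": 0.0}
  newtons: 20

```text
time_s: 1.3
ee_pos: [0.4685, -0.1331, 0.1545]
ee_rot: [0.281, 0.649, 0.283, -0.648]
ft_force: [0.1, -0.4, 0.1]
opening: 0.0938
```

```bash
python3 -c "
from go import *
goal([.4666,-.1381,.03],-11.3)"
```

```text
t 1.3 pos [ 0.4685 -0.1331  0.1545] jaw -42.98 tilt 0.14 F [ 0.1 -0.4  0.1] op 0.0938 q [ 0.58  0.26 -0.41  1.99  0.13  0.92 -0.65]
shift [-0.0037 -0.01   -0.249 ] turn [-0.0041 -0.0025  1.0559]
```

Emit:
drive_tool:
  series:
    - {"dx": -0.004,"dy": -0.01,"dz": -0.15,"ax": -0.004,"ay": -0.002,"az": 1.0,"grip": 0.0}
    - {"dx": -0.004,"dy": -0.01,"dz": -0.15,"ax": -0.004,"ay": -0.002,"az": 1.0,"grip": 0.0}
    - {"dx": -0.004,"dy": -0.01,"dz": -0.15,"ax": -0.004,"ay": -0.002,"az": 1.0,"grip": 0.0}
    - {"dx": -0.004,"dy": -0.01,"dz": -0.2,"ax": -0.004,"ay": -0.002,"az": 1.0,"grip": 0.0}
    - {"dx": -0.004,"dy": -0.01,"dz": -0.249,"ax": -0.004,"ay": -0.002,"az": 1.0,"grip": 0.0}
    - {"dx": -0.004,"dy": -0.01,"dz": -0.249,"ax": -0.004,"ay": -0.002,"az": 1.0,"grip": 0.0}
    - {"dx": -0.004,"dy": -0.01,"dz": -0.249,"ax": -0.004,"ay": -0.002,"az": 1.0,"grip": 0.0}

```text
time_s: 2.0
ee_pos: [0.4662, -0.1382, 0.0303]
ee_rot: [-0.44, -0.553, -0.44, 0.554]
ft_force: [-0.9, 0.0, 0.1]
opening: 0.0941
```

```bash
python3 -c "
from go import *
goal([.4666,-.1381,.0025],-11.3)"
```

```text
t 2.0 pos [ 0.4662 -0.1382  0.0303] jaw -13.01 tilt 0.06 F [-0.9  0.   0.1] op 0.0941 q [ 0.6   0.47 -0.44  2.07  0.32  0.67 -0.29]
shift [ 0.0007  0.0003 -0.0556] turn [-0.0006 -0.002   0.0571]
```

Now down to 2.5 mm and close.

Emit:
drive_tool:
  series:
    - {"dx": 0.0,"dy": 0.0,"dz": -0.04,"ax": 0.0,"ay": -0.002,"az": 0.057,"grip": 0.0}
    - {"dx": 0.0,"dy": 0.0,"dz": -0.055,"ax": 0.0,"ay": -0.002,"az": 0.057,"grip": 0.0}
    - {"dx": 0.0,"dy": 0.0,"dz": -0.055,"ax": 0.0,"ay": -0.002,"az": 0.057,"grip": 0.0}
    - {"dx": 0.0,"dy": 0.0,"dz": -0.055,"ax": 0.0,"ay": -0.002,"az": 0.057,"grip": 0.3}
    - {"dx": 0.0,"dy": 0.0,"dz": -0.055,"ax": 0.0,"ay": -0.002,"az": 0.057,"grip": 0.6}
    - {"dx": 0.0,"dy": 0.0,"dz": -0.055,"ax": 0.0,"ay": -0.002,"az": 0.057,"grip": 0.8}
    - {"dx": 0.0,"dy": 0.0,"dz": -0.055,"ax": 0.0,"ay": -0.002,"az": 0.057,"grip": 1.0}
    - {"dx": 0.0,"dy": 0.0,"dz": -0.055,"ax": 0.0,"ay": -0.002,"az": 0.057,"grip": 1.0}
    - {"dx": 0.0,"dy": 0.0,"dz": -0.055,"ax": 0.0,"ay": -0.002,"az": 0.057,"grip": 1.0}
    - {"dx": 0.0,"dy": 0.0,"dz": -0.055,"ax": 0.0,"ay": -0.002,"az": 0.057,"grip": 1.0}
  newtons: 20

```text
time_s: 3.0
ee_pos: [0.4665, -0.1383, 0.003]
ee_rot: [0.448, 0.547, 0.448, -0.547]
ft_force: [-1.1, 0.5, 5.5]
opening: 0.0594
```

```bash
python3 -c "
from go import *
goal([.469,-.387,.0025+.031],-11.3)"
```

```text
t 3.0 pos [ 0.4665 -0.1383  0.003 ] jaw -11.3 tilt 0.03 F [-1.1  0.5  5.5] op 0.0594 q [ 0.58  0.52 -0.42  2.08  0.36  0.61 -0.29]
shift [ 0.005  -0.4975  0.061 ] turn [-0.0003  0.0008 -0.0001]
```

Emit:
drive_tool:
  series:
    - {"dx": 0.0,"dy": 0.0,"dz": 0.06,"ax": 0.0,"ay": 0.0,"az": 0.0,"grip": 1.0}
    - {"dx": 0.0,"dy": 0.0,"dz": 0.14,"ax": 0.0,"ay": 0.0,"az": 0.0,"grip": 1.0}
    - {"dx": 0.0,"dy": -0.08,"dz": 0.14,"ax": 0.0,"ay": 0.0,"az": 0.0,"grip": 1.0}
    - {"dx": 0.002,"dy": -0.17,"dz": 0.14,"ax": 0.0,"ay": 0.0,"az": 0.0,"grip": 1.0}
    - {"dx": 0.003,"dy": -0.26,"dz": 0.14,"ax": 0.0,"ay": 0.0,"az": 0.0,"grip": 1.0}
    - {"dx": 0.004,"dy": -0.35,"dz": 0.14,"ax": 0.0,"ay": 0.0,"az": 0.0,"grip": 1.0}
    - {"dx": 0.005,"dy": -0.43,"dz": 0.14,"ax": 0.0,"ay": 0.0,"az": 0.0,"grip": 1.0}
    - {"dx": 0.005,"dy": -0.48,"dz": 0.14,"ax": 0.0,"ay": 0.0,"az": 0.0,"grip": 1.0}
    - {"dx": 0.005,"dy": -0.497,"dz": 0.12,"ax": 0.0,"ay": 0.0,"az": 0.0,"grip": 1.0}
    - {"dx": 0.005,"dy": -0.497,"dz": 0.09,"ax": 0.0,"ay": 0.0,"az": 0.0,"grip": 1.0}
    - {"dx": 0.005,"dy": -0.497,"dz": 0.07,"ax": 0.0,"ay": 0.0,"az": 0.0,"grip": 1.0}
    - {"dx": 0.005,"dy": -0.497,"dz": 0.07,"ax": 0.0,"ay": 0.0,"az": 0.0,"grip": 1.0}

```text
time_s: 4.2
ee_pos: [0.4685, -0.3844, 0.036]
ee_rot: [0.448, 0.546, 0.45, -0.546]
ft_force: [0.3, -0.1, -1.8]
opening: 0.0593
```

```bash
python3 -c "
from go import *
goal([.469,-.387,.0315],-11.3)
d=snap('side','s1.png');e=snap('top','t1.png')
a=cv2.resize(d['image'][70:190,260:440],None,fx=4,fy=4,interpolation=cv2.INTER_CUBIC)[:,:400*2]
cv2.imwrite('pics/s1c.png',a)
"
```

```text
t 4.2 pos [ 0.4685 -0.3844  0.036 ] jaw -11.18 tilt 0.19 F [ 0.3 -0.1 -1.8] op 0.0593 q [ 0.93  0.62 -0.39  1.77  0.31  0.81  0.19]
shift [ 0.0011 -0.0052 -0.009 ] turn [-0.0052 -0.0036 -0.004 ]
```

View pics/s1c.png

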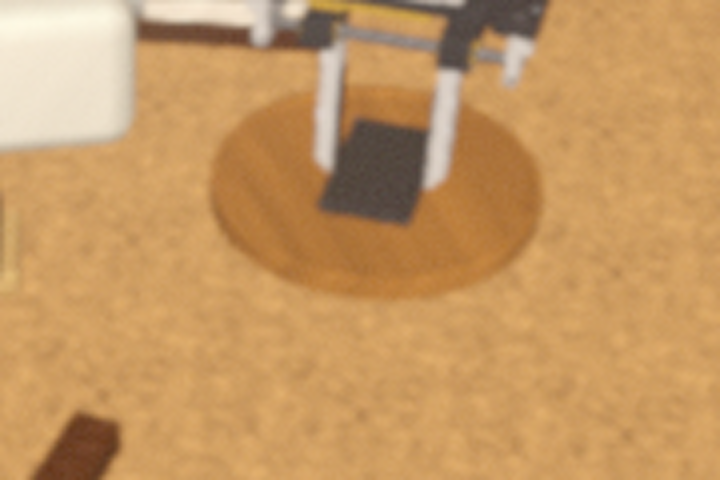

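The side crop shows the tile held flat, about 1–2 mm above the stand and level. The stand's rim spans columns 312–396, with its far edge at row 91.

```bash
python3 -c "
from h import *
d=load('s1.npz')
P=onz(d,[(353.75,91),(312.5,117.5),(395.75,118.75),(352,140.3)],.031);print(P.round(4).tolist())
print('ctr from far edge', P[0,1]+.108, 'x', (P[1,0]+P[2,0])/2)
print('base near y',onz(d,[(352,144.2)],0))
"
```

```text
[[0.4718, -0.489, 0.031], [0.5728, -0.3553, 0.031], [0.3608, -0.3738, 0.031], [0.4685, -0.2728, 0.031]]
ctr from far edge -0.38102166689319195 x 0.4668132972865834
base near y [[ 4.66759569e-01 -2.96735144e-01  1.11022302e-16]]
```

Emit:
drive_tool:
  series:
    - {"dx": 0.0,"dy": -0.001,"dz": -0.006,"ax": -0.005,"ay": -0.004,"az": -0.004,"grip": 1.0}
    - {"dx": 0.0,"dy": -0.001,"dz": -0.0095,"ax": -0.005,"ay": -0.004,"az": -0.004,"grip": 1.0}
    - {"dx": 0.0,"dy": -0.001,"dz": -0.0095,"ax": -0.005,"ay": -0.004,"az": -0.004,"grip": 1.0}
    - {"dx": 0.0,"dy": -0.001,"dz": -0.0095,"ax": -0.005,"ay": -0.004,"az": -0.004,"grip": 0.3}
    - {"dx": 0.0,"dy": -0.001,"dz": -0.0095,"ax": -0.005,"ay": -0.004,"az": -0.004,"grip": 0.15}
    - {"dx": 0.0,"dy": -0.001,"dz": -0.0095,"ax": -0.005,"ay": -0.004,"az": -0.004,"grip": 0.1}
    - {"dx": 0.0,"dy": -0.001,"dz": -0.0095,"ax": -0.005,"ay": -0.004,"az": -0.004,"grip": 0.1}

```text
time_s: 5.0
ee_pos: [0.4693, -0.3861, 0.0332]
ee_rot: [0.449, 0.547, 0.447, -0.547]
ft_force: [-0.0, -0.0, -0.3]
opening: 0.0837
```

```bash
python3 -c "
from go import *
goal([.6663,.1407,.15],14.9)"
```

```text
t 5.0 pos [ 0.4693 -0.3861  0.0332] jaw -11.33 tilt 0.17 F [-0.  -0.  -0.3] op 0.0837 q [ 0.93  0.63 -0.39  1.77  0.32  0.8   0.19]
shift [0.3939 1.0535 0.2336] turn [0.0026 0.005  0.8743]
```

Emit:
drive_tool:
  series:
    - {"dx": 0.0,"dy": 0.0,"dz": 0.1,"ax": 0.0,"ay": 0.0,"az": 0.0,"grip": 0.1}
    - {"dx": 0.0,"dy": 0.0,"dz": 0.2,"ax": 0.0,"ay": 0.0,"az": 0.0,"grip": 0.1}
    - {"dx": 0.06,"dy": 0.08,"dz": 0.23,"ax": 0.0,"ay": 0.0,"az": 0.2,"grip": 0.0}
    - {"dx": 0.1,"dy": 0.17,"dz": 0.23,"ax": 0.0,"ay": 0.0,"az": 0.4,"grip": 0.0}
    - {"dx": 0.14,"dy": 0.26,"dz": 0.23,"ax": 0.0,"ay": 0.0,"az": 0.6,"grip": 0.0}
    - {"dx": 0.18,"dy": 0.35,"dz": 0.23,"ax": 0.0,"ay": 0.0,"az": 0.7,"grip": 0.0}
    - {"dx": 0.22,"dy": 0.44,"dz": 0.23,"ax": 0.0,"ay": 0.0,"az": 0.8,"grip": 0.0}
    - {"dx": 0.26,"dy": 0.53,"dz": 0.23,"ax": 0.002,"ay": 0.005,"az": 0.874,"grip": 0.0}
    - {"dx": 0.3,"dy": 0.62,"dz": 0.23,"ax": 0.002,"ay": 0.005,"az": 0.874,"grip": 0.0}
    - {"dx": 0.33,"dy": 0.71,"dz": 0.23,"ax": 0.002,"ay": 0.005,"az": 0.874,"grip": 0.0}
    - {"dx": 0.36,"dy": 0.8,"dz": 0.23,"ax": 0.002,"ay": 0.005,"az": 0.874,"grip": 0.0}
    - {"dx": 0.38,"dy": 0.89,"dz": 0.23,"ax": 0.002,"ay": 0.005,"az": 0.874,"grip": 0.0}

```text
time_s: 6.2
ee_pos: [0.6599, 0.0607, 0.1481]
ee_rot: [0.561, 0.431, 0.56, -0.431]
ft_force: [0.9, 0.2, 0.2]
opening: 0.0945
```

```bash
python3 -c "
from go import *
goal([.6663,.1407,.04],14.9)
d=snap('top','t2.png');e=snap('side','s2.png')
from m import *
px,P=blob(d,(422,251),.008+.028,25,lambda C:(C[...,2]<80).astype(np.uint8)); print(rect(P))
px,P=blob(e,(354,113),.008+.028,22,lambda C:(C[...,2]<110).astype(np.uint8)); print(rect(P))
c=lambda i:cv2.resize(i,None,fx=4,fy=4,interpolation=cv2.INTER_CUBIC)
cv2.imwrite('pics/c3.png',np.hstack([c(d['image'][200:300,372:472]),c(e['image'][70:170,305:405])]))
"
```

```text
t 6.2 pos [0.6599 0.0607 0.1481] jaw 14.87 tilt 0.02 F [0.9 0.2 0.2] op 0.0945 q [ 0.28  0.61 -0.61  1.55  0.38  1.1  -0.16]
shift [ 0.0128  0.16   -0.2163] turn [0.0006 0.0005 0.0011]
(array([ 467.9, -385. ]), 100.6, 60.1, 78.4)
(array([ 467. , -378.5]), 100.4, 56.0, 78.7)
```

View pics/c3.png

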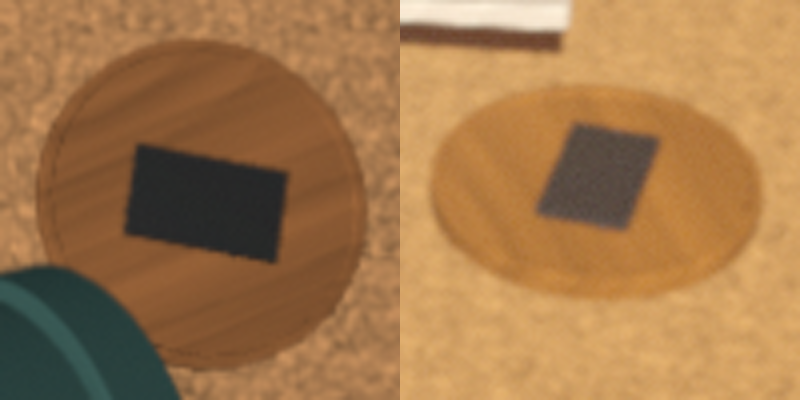

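The tile lies flat in the middle of the stand: the top view gives (468,-385) at 78.4°, and the stand centre is about (468,-386). Next is the long bar.

Emit:
drive_tool:
  series:
    - {"dx": 0.0128,"dy": 0.09,"dz": 0.0,"ax": 0.0,"ay": 0.0,"az": 0.001,"grip": 0.0}
    - {"dx": 0.0128,"dy": 0.16,"dz": -0.05,"ax": 0.0,"ay": 0.0,"az": 0.001,"grip": 0.0}
    - {"dx": 0.0128,"dy": 0.16,"dz": -0.13,"ax": 0.0,"ay": 0.0,"az": 0.001,"grip": 0.0}
    - {"dx": 0.0128,"dy": 0.16,"dz": -0.216,"ax": 0.0,"ay": 0.0,"az": 0.001,"grip": 0.0}
    - {"dx": 0.0128,"dy": 0.16,"dz": -0.25,"ax": 0.0,"ay": 0.0,"az": 0.001,"grip": 0.0}
    - {"dx": 0.0128,"dy": 0.16,"dz": -0.284,"ax": 0.0,"ay": 0.0,"az": 0.001,"grip": 0.0}
    - {"dx": 0.0128,"dy": 0.16,"dz": -0.284,"ax": 0.0,"ay": 0.0,"az": 0.001,"grip": 0.0}
    - {"dx": 0.0128,"dy": 0.16,"dz": -0.284,"ax": 0.0,"ay": 0.0,"az": 0.001,"grip": 0.4}
    - {"dx": 0.0128,"dy": 0.16,"dz": -0.284,"ax": 0.0,"ay": 0.0,"az": 0.001,"grip": 0.6}
    - {"dx": 0.0128,"dy": 0.16,"dz": -0.284,"ax": 0.0,"ay": 0.0,"az": 0.001,"grip": 1.0}
    - {"dx": 0.0128,"dy": 0.16,"dz": -0.284,"ax": 0.0,"ay": 0.0,"az": 0.001,"grip": 1.0}
    - {"dx": 0.0128,"dy": 0.16,"dz": -0.284,"ax": 0.0,"ay": 0.0,"az": 0.001,"grip": 1.0}
  newtons: 15

```text
time_s: 7.5
ee_pos: [0.6659, 0.147, 0.0068]
ee_rot: [0.562, 0.43, 0.563, -0.427]
ft_force: [0.2, 0.7, 0.6]
opening: 0.0573
```

Emit:
drive_tool:
  series:
    - {"dx": 0.0,"dy": 0.0,"dz": 0.0,"ax": 0.0,"ay": 0.0,"az": 0.0,"grip": 1.0}
    - {"dx": 0.0,"dy": 0.0,"dz": 0.0,"ax": 0.0,"ay": 0.0,"az": 0.0,"grip": 1.0}
    - {"dx": 0.0,"dy": 0.0,"dz": 0.0,"ax": 0.0,"ay": 0.0,"az": 0.0,"grip": 1.0}

```text
time_s: 7.8
ee_pos: [0.6659, 0.147, 0.0069]
ee_rot: [0.562, 0.43, 0.563, -0.427]
ft_force: [-1.2, -0.3, 0.2]
opening: 0.0336
```

```bash
python3 -c "
from go import *
goal([.469,-.386,.046],-11.3)"
```

```text
t 7.8 pos [0.6659 0.147  0.0069] jaw 15.38 tilt 0.19 F [-1.2 -0.3  0.2] op 0.0336 q [ 0.1   0.81 -0.54  1.57  0.49  0.9  -0.34]
shift [-0.3938 -1.066   0.0783] turn [-0.0057  0.0032 -0.8894]
```

The arm was still settling when that call began, so it gripped about 6 mm too far along the bar. I'll open, shift and regrip.

Emit:
drive_tool:
  series:
    - {"dx": 0.0,"dy": 0.0,"dz": 0.0,"ax": 0.0,"ay": 0.0,"az": 0.0,"grip": 0.45}
    - {"dx": 0.0,"dy": 0.0,"dz": 0.0,"ax": 0.0,"ay": 0.0,"az": 0.0,"grip": 0.45}
    - {"dx": 0.001,"dy": -0.0126,"dz": 0.0,"ax": -0.005,"ay": 0.003,"az": -0.016,"grip": 0.45}
    - {"dx": 0.001,"dy": -0.0126,"dz": 0.0,"ax": -0.005,"ay": 0.003,"az": -0.016,"grip": 0.45}
    - {"dx": 0.001,"dy": -0.0126,"dz": 0.0,"ax": -0.005,"ay": 0.003,"az": -0.016,"grip": 0.45}
    - {"dx": 0.001,"dy": -0.0126,"dz": 0.0,"ax": -0.005,"ay": 0.003,"az": -0.016,"grip": 1.0}
    - {"dx": 0.001,"dy": -0.0126,"dz": 0.0,"ax": -0.005,"ay": 0.003,"az": -0.016,"grip": 1.0}
    - {"dx": 0.001,"dy": -0.0126,"dz": 0.0,"ax": -0.005,"ay": 0.003,"az": -0.016,"grip": 1.0}
    - {"dx": 0.001,"dy": -0.0126,"dz": 0.0,"ax": -0.005,"ay": 0.003,"az": -0.016,"grip": 1.0}
    - {"dx": 0.001,"dy": -0.0126,"dz": 0.0,"ax": -0.005,"ay": 0.003,"az": -0.016,"grip": 1.0}
  newtons: 15

```text
time_s: 8.8
ee_pos: [0.6664, 0.1408, 0.0069]
ee_rot: [0.56, 0.431, 0.561, -0.431]
ft_force: [-0.5, 0.1, -0.2]
opening: 0.0316
```

Emit:
drive_tool:
  series:
    - {"dx": 0.0,"dy": 0.0,"dz": 0.0,"ax": 0.0,"ay": 0.0,"az": 0.0,"grip": 1.0}
    - {"dx": 0.0,"dy": 0.0,"dz": 0.0,"ax": 0.0,"ay": 0.0,"az": 0.0,"grip": 1.0}

```text
time_s: 9.0
ee_pos: [0.6664, 0.1408, 0.0069]
ee_rot: [0.56, 0.431, 0.561, -0.431]
ft_force: [0.8, 0.7, -0.8]
opening: 0.032
```

```bash
python3 -c "
from go import *
goal([.469,-.386,.046],-11.3)"
```

```text
t 9.0 pos [0.6664 0.1408 0.0069] jaw 14.9 tilt 0.05 F [ 0.8  0.7 -0.8] op 0.032 q [ 0.11  0.8  -0.54  1.57  0.49  0.9  -0.34]
shift [-0.3948 -1.0536  0.0783] turn [-1.600e-03 -8.000e-04 -8.733e-01]
```

Emit:
drive_tool:
  series:
    - {"dx": 0.0,"dy": 0.0,"dz": 0.08,"ax": 0.0,"ay": 0.0,"az": 0.0,"grip": 1.0}
    - {"dx": 0.0,"dy": -0.01,"dz": 0.17,"ax": 0.0,"ay": 0.0,"az": -0.1,"grip": 1.0}
    - {"dx": -0.03,"dy": -0.09,"dz": 0.2,"ax": 0.0,"ay": 0.0,"az": -0.2,"grip": 1.0}
    - {"dx": -0.06,"dy": -0.18,"dz": 0.2,"ax": 0.0,"ay": 0.0,"az": -0.35,"grip": 1.0}
    - {"dx": -0.1,"dy": -0.27,"dz": 0.2,"ax": 0.0,"ay": 0.0,"az": -0.5,"grip": 1.0}
    - {"dx": -0.14,"dy": -0.36,"dz": 0.2,"ax": 0.0,"ay": 0.0,"az": -0.65,"grip": 1.0}
    - {"dx": -0.18,"dy": -0.45,"dz": 0.2,"ax": 0.0,"ay": 0.0,"az": -0.8,"grip": 1.0}
    - {"dx": -0.22,"dy": -0.54,"dz": 0.2,"ax": 0.0,"ay": 0.0,"az": -0.873,"grip": 1.0}
    - {"dx": -0.26,"dy": -0.63,"dz": 0.2,"ax": 0.0,"ay": 0.0,"az": -0.873,"grip": 1.0}
    - {"dx": -0.3,"dy": -0.72,"dz": 0.2,"ax": 0.0,"ay": 0.0,"az": -0.873,"grip": 1.0}
    - {"dx": -0.33,"dy": -0.81,"dz": 0.2,"ax": 0.0,"ay": 0.0,"az": -0.873,"grip": 1.0}
    - {"dx": -0.36,"dy": -0.9,"dz": 0.2,"ax": 0.0,"ay": 0.0,"az": -0.873,"grip": 1.0}

```text
time_s: 10.2
ee_pos: [0.4853, -0.311, 0.1071]
ee_rot: [0.448, 0.547, 0.449, -0.547]
ft_force: [1.0, 0.1, 0.0]
opening: 0.0316
```

```bash
python3 -c "
from go import *
goal([.469,-.386,.047],-11.3)"
```

```text
t 10.2 pos [ 0.4853 -0.311   0.1071] jaw -11.29 tilt 0.03 F [1.  0.1 0. ] op 0.0316 q [ 0.87  0.48 -0.45  1.81  0.26  0.91  0.1 ]
shift [-0.0326 -0.1499 -0.1203] turn [-0.0011 -0.0002 -0.0004]
```

Emit:
drive_tool:
  series:
    - {"dx": -0.02,"dy": -0.08,"dz": 0.0,"ax": 0.0,"ay": 0.0,"az": 0.0,"grip": 1.0}
    - {"dx": -0.0326,"dy": -0.15,"dz": 0.0,"ax": 0.0,"ay": 0.0,"az": 0.0,"grip": 1.0}
    - {"dx": -0.0326,"dy": -0.15,"dz": -0.06,"ax": 0.0,"ay": 0.0,"az": 0.0,"grip": 1.0}
    - {"dx": -0.0326,"dy": -0.15,"dz": -0.1,"ax": 0.0,"ay": 0.0,"az": 0.0,"grip": 1.0}
    - {"dx": -0.0326,"dy": -0.15,"dz": -0.12,"ax": 0.0,"ay": 0.0,"az": 0.0,"grip": 1.0}
    - {"dx": -0.0326,"dy": -0.15,"dz": -0.12,"ax": 0.0,"ay": 0.0,"az": 0.0,"grip": 1.0}
    - {"dx": -0.0326,"dy": -0.15,"dz": -0.12,"ax": 0.0,"ay": 0.0,"az": 0.0,"grip": 1.0}

```text
time_s: 10.9
ee_pos: [0.4695, -0.386, 0.0479]
ee_rot: [0.449, 0.547, 0.448, -0.546]
ft_force: [-0.6, -0.5, -0.5]
opening: 0.0316
```

```bash
python3 -c "
from go import *
goal([.469,-.386,.0428],-11.3)"
```

```text
t 10.9 pos [ 0.4695 -0.386   0.0479] jaw -11.26 tilt 0.03 F [-0.6 -0.5 -0.5] op 0.0316 q [ 0.94  0.61 -0.4   1.76  0.31  0.83  0.2 ]
shift [-0.001  -0.     -0.0102] turn [-0.0004  0.001  -0.0013]
```

Emit:
drive_tool:
  series:
    - {"dx": -0.001,"dy": 0.0,"dz": -0.006,"ax": 0.0,"ay": 0.0,"az": -0.001,"grip": 1.0}
    - {"dx": -0.001,"dy": 0.0,"dz": -0.0102,"ax": 0.0,"ay": 0.0,"az": -0.001,"grip": 1.0}
    - {"dx": -0.001,"dy": 0.0,"dz": -0.0102,"ax": 0.0,"ay": 0.0,"az": -0.001,"grip": 1.0}
    - {"dx": -0.001,"dy": 0.0,"dz": -0.0102,"ax": 0.0,"ay": 0.0,"az": -0.001,"grip": 1.0}
    - {"dx": -0.001,"dy": 0.0,"dz": -0.0102,"ax": 0.0,"ay": 0.0,"az": -0.001,"grip": 0.55}
    - {"dx": -0.001,"dy": 0.0,"dz": -0.0102,"ax": 0.0,"ay": 0.0,"az": -0.001,"grip": 0.45}
    - {"dx": -0.001,"dy": 0.0,"dz": -0.0102,"ax": 0.0,"ay": 0.0,"az": -0.001,"grip": 0.45}
    - {"dx": -0.001,"dy": 0.0,"dz": 0.05,"ax": 0.0,"ay": 0.0,"az": -0.001,"grip": 0.45}
    - {"dx": -0.001,"dy": 0.0,"dz": 0.13,"ax": 0.0,"ay": 0.0,"az": -0.001,"grip": 0.45}
    - {"dx": -0.001,"dy": 0.0,"dz": 0.16,"ax": 0.0,"ay": 0.0,"az": -0.001,"grip": 0.0}

```text
time_s: 11.9
ee_pos: [0.4703, -0.3866, 0.1314]
ee_rot: [0.45, 0.547, 0.447, -0.546]
ft_force: [-0.0, 0.3, 0.4]
opening: 0.0567
```

```bash
python3 -c "
from go import *
goal([.630,-.1148,.05],-15.8)"
```

```text
t 11.9 pos [ 0.4703 -0.3866  0.1314] jaw -11.28 tilt 0.24 F [-0.   0.3  0.4] op 0.0567 q [ 0.97  0.5  -0.44  1.72  0.25  0.98  0.24]
shift [ 0.3195  0.5437 -0.1628] turn [ 0.0045  0.0066 -0.1506]
```

Emit:
drive_tool:
  series:
    - {"dx": 0.04,"dy": 0.07,"dz": 0.03,"ax": 0.0,"ay": 0.0,"az": -0.05,"grip": 0.0}
    - {"dx": 0.085,"dy": 0.145,"dz": 0.03,"ax": 0.004,"ay": 0.006,"az": -0.15,"grip": 0.0}
    - {"dx": 0.13,"dy": 0.22,"dz": 0.03,"ax": 0.004,"ay": 0.006,"az": -0.15,"grip": 0.0}
    - {"dx": 0.175,"dy": 0.3,"dz": 0.03,"ax": 0.004,"ay": 0.006,"az": -0.15,"grip": 0.0}
    - {"dx": 0.22,"dy": 0.375,"dz": 0.02,"ax": 0.004,"ay": 0.006,"az": -0.15,"grip": 0.0}
    - {"dx": 0.265,"dy": 0.45,"dz": 0.0,"ax": 0.004,"ay": 0.006,"az": -0.15,"grip": 0.0}
    - {"dx": 0.3,"dy": 0.51,"dz": -0.04,"ax": 0.004,"ay": 0.006,"az": -0.15,"grip": 0.0}
    - {"dx": 0.3195,"dy": 0.5437,"dz": -0.11,"ax": 0.004,"ay": 0.006,"az": -0.15,"grip": 0.0}
    - {"dx": 0.3195,"dy": 0.5437,"dz": -0.16,"ax": 0.004,"ay": 0.006,"az": -0.15,"grip": 0.0}
    - {"dx": 0.3195,"dy": 0.5437,"dz": -0.16,"ax": 0.004,"ay": 0.006,"az": -0.15,"grip": 0.0}
    - {"dx": 0.3195,"dy": 0.5437,"dz": -0.16,"ax": 0.004,"ay": 0.006,"az": -0.15,"grip": 0.0}

```text
time_s: 13.0
ee_pos: [0.63, -0.1152, 0.0518]
ee_rot: [-0.427, -0.564, -0.426, 0.564]
ft_force: [-0.1, -0.5, 1.0]
opening: 0.0937
```

```bash
python3 -c "
from go import *
goal([.630,-.1148,.0065],-15.8)"
```

```text
t 13.0 pos [ 0.63   -0.1152  0.0518] jaw -15.81 tilt 0.01 F [-0.1 -0.5  1. ] op 0.0937 q [ 0.45  0.66 -0.44  1.67  0.35  0.89 -0.41]
shift [ 0.0001  0.0008 -0.0905] turn [ 0.0005 -0.0001  0.0004]
```

Emit:
drive_tool:
  series:
    - {"dx": 0.0,"dy": 0.0,"dz": -0.06,"ax": 0.0,"ay": 0.0,"az": 0.0,"grip": 0.3}
    - {"dx": 0.0,"dy": 0.001,"dz": -0.09,"ax": 0.0,"ay": 0.0,"az": 0.0,"grip": 0.3}
    - {"dx": 0.0,"dy": 0.001,"dz": -0.09,"ax": 0.0,"ay": 0.0,"az": 0.0,"grip": 0.45}
    - {"dx": 0.0,"dy": 0.001,"dz": -0.09,"ax": 0.0,"ay": 0.0,"az": 0.0,"grip": 0.6}
    - {"dx": 0.0,"dy": 0.001,"dz": -0.09,"ax": 0.0,"ay": 0.0,"az": 0.0,"grip": 1.0}
    - {"dx": 0.0,"dy": 0.001,"dz": -0.09,"ax": 0.0,"ay": 0.0,"az": 0.0,"grip": 1.0}
    - {"dx": 0.0,"dy": 0.001,"dz": -0.09,"ax": 0.0,"ay": 0.0,"az": 0.0,"grip": 1.0}
    - {"dx": 0.0,"dy": 0.001,"dz": -0.09,"ax": 0.0,"ay": 0.0,"az": 0.0,"grip": 1.0}
    - {"dx": 0.0,"dy": 0.001,"dz": -0.09,"ax": 0.0,"ay": 0.0,"az": 0.0,"grip": 1.0}
    - {"dx": 0.0,"dy": 0.001,"dz": -0.09,"ax": 0.0,"ay": 0.0,"az": 0.0,"grip": 1.0}
  newtons: 15

```text
time_s: 14.0
ee_pos: [0.6301, -0.1147, 0.007]
ee_rot: [-0.427, -0.564, -0.426, 0.564]
ft_force: [-0.9, 0.2, 5.7]
opening: 0.0319
```

```bash
python3 -c "
from go import *
goal([.469,-.386,.0685],-11.3)
d=snap('top','t3.png');e=snap('side','s3.png')
c=lambda i:cv2.resize(i,None,fx=4,fy=4,interpolation=cv2.INTER_CUBIC)
cv2.imwrite('pics/c4.png',np.hstack([c(d['image'][200:300,372:472]),c(e['image'][70:170,305:405])]))
"
```

```text
t 14.0 pos [ 0.6301 -0.1147  0.007 ] jaw -15.81 tilt 0.03 F [-0.9  0.2  5.7] op 0.0319 q [ 0.43  0.72 -0.42  1.69  0.38  0.82 -0.43]
shift [-0.3222 -0.5426  0.123 ] turn [0.0008 0.0004 0.1502]
```

View pics/c4.png

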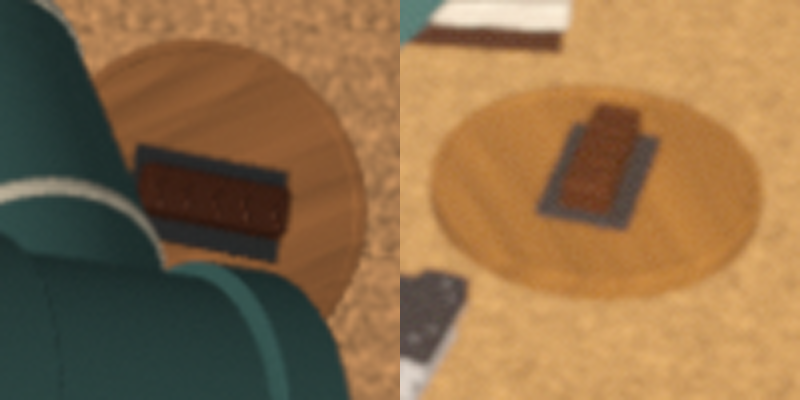

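The crops show the long bar centred on the tile and square to it; the small overhang at the right end is what parallax predicts. The short bar is gripped at 31.9 mm.

Emit:
drive_tool:
  series:
    - {"dx": 0.0,"dy": 0.0,"dz": 0.09,"ax": 0.0,"ay": 0.0,"az": 0.0,"grip": 1.0}
    - {"dx": 0.0,"dy": 0.0,"dz": 0.18,"ax": 0.0,"ay": 0.0,"az": 0.0,"grip": 1.0}
    - {"dx": -0.03,"dy": -0.05,"dz": 0.22,"ax": 0.0,"ay": 0.0,"az": 0.07,"grip": 1.0}
    - {"dx": -0.08,"dy": -0.13,"dz": 0.23,"ax": 0.0,"ay": 0.0,"az": 0.15,"grip": 1.0}
    - {"dx": -0.13,"dy": -0.21,"dz": 0.23,"ax": 0.0,"ay": 0.0,"az": 0.15,"grip": 1.0}
    - {"dx": -0.17,"dy": -0.29,"dz": 0.23,"ax": 0.0,"ay": 0.0,"az": 0.15,"grip": 1.0}
    - {"dx": -0.22,"dy": -0.37,"dz": 0.23,"ax": 0.0,"ay": 0.0,"az": 0.15,"grip": 1.0}
    - {"dx": -0.27,"dy": -0.45,"dz": 0.23,"ax": 0.0,"ay": 0.0,"az": 0.15,"grip": 1.0}
    - {"dx": -0.31,"dy": -0.52,"dz": 0.23,"ax": 0.0,"ay": 0.0,"az": 0.15,"grip": 1.0}
    - {"dx": -0.322,"dy": -0.5426,"dz": 0.2,"ax": 0.0,"ay": 0.0,"az": 0.15,"grip": 1.0}
    - {"dx": -0.322,"dy": -0.5426,"dz": 0.15,"ax": 0.0,"ay": 0.0,"az": 0.15,"grip": 1.0}
    - {"dx": -0.322,"dy": -0.5426,"dz": 0.13,"ax": 0.0,"ay": 0.0,"az": 0.15,"grip": 1.0}

```text
time_s: 15.3
ee_pos: [0.4682, -0.3852, 0.0697]
ee_rot: [-0.447, -0.547, -0.449, 0.547]
ft_force: [-0.5, 0.4, -0.4]
opening: 0.0317
```

Emit:
drive_tool:
  series:
    - {"dx": 0.0,"dy": 0.0,"dz": 0.0,"ax": 0.0,"ay": 0.0,"az": 0.0,"grip": 1.0}
    - {"dx": 0.0,"dy": 0.0,"dz": 0.0,"ax": 0.0,"ay": 0.0,"az": 0.0,"grip": 1.0}

```text
time_s: 15.5
ee_pos: [0.4687, -0.3844, 0.0699]
ee_rot: [0.448, 0.547, 0.45, -0.547]
ft_force: [0.5, -0.8, 0.1]
opening: 0.032
```

```bash
python3 -c "
from go import *
goal([.469,-.386,.063],-11.3)"
```

```text
t 15.5 pos [ 0.4687 -0.3844  0.0699] jaw -11.26 tilt 0.16 F [ 0.5 -0.8  0.1] op 0.032 q [ 0.96  0.58 -0.43  1.75  0.3   0.88  0.2 ]
shift [ 0.0005 -0.0031 -0.0138] turn [-0.0041 -0.0034 -0.0014]
```

Emit:
drive_tool:
  series:
    - {"dx": 0.0005,"dy": -0.0031,"dz": 0.0,"ax": -0.004,"ay": -0.003,"az": -0.001,"grip": 1.0}
    - {"dx": 0.0005,"dy": -0.0031,"dz": -0.006,"ax": -0.004,"ay": -0.003,"az": -0.001,"grip": 1.0}
    - {"dx": 0.0005,"dy": -0.0031,"dz": -0.011,"ax": -0.004,"ay": -0.003,"az": -0.001,"grip": 1.0}
    - {"dx": 0.0005,"dy": -0.0031,"dz": -0.014,"ax": -0.004,"ay": -0.003,"az": -0.001,"grip": 1.0}
    - {"dx": 0.0005,"dy": -0.0031,"dz": -0.014,"ax": -0.004,"ay": -0.003,"az": -0.001,"grip": 1.0}
    - {"dx": 0.0005,"dy": -0.0031,"dz": -0.014,"ax": -0.004,"ay": -0.003,"az": -0.001,"grip": 1.0}

```text
time_s: 16.1
ee_pos: [0.4691, -0.386, 0.063]
ee_rot: [-0.448, -0.547, -0.448, 0.547]
ft_force: [0.2, 0.1, 1.1]
opening: 0.0319
```

Emit:
drive_tool:
  series:
    - {"dx": 0.0,"dy": 0.0,"dz": 0.0,"ax": 0.0,"ay": 0.0,"az": 0.0,"grip": 0.58}
    - {"dx": 0.0,"dy": 0.0,"dz": 0.0,"ax": 0.0,"ay": 0.0,"az": 0.0,"grip": 0.5}
    - {"dx": 0.0,"dy": 0.0,"dz": 0.0,"ax": 0.0,"ay": 0.0,"az": 0.0,"grip": 0.45}
    - {"dx": 0.0,"dy": 0.0,"dz": 0.0,"ax": 0.0,"ay": 0.0,"az": 0.0,"grip": 0.45}
    - {"dx": 0.0,"dy": 0.0,"dz": 0.05,"ax": 0.0,"ay": 0.0,"az": 0.0,"grip": 0.45}
    - {"dx": 0.0,"dy": 0.0,"dz": 0.13,"ax": 0.0,"ay": 0.0,"az": 0.0,"grip": 0.45}
    - {"dx": 0.0,"dy": 0.0,"dz": 0.18,"ax": 0.0,"ay": 0.0,"az": 0.0,"grip": 0.45}
    - {"dx": 0.0,"dy": 0.0,"dz": 0.18,"ax": 0.0,"ay": 0.0,"az": 0.0,"grip": 0.0}

```text
time_s: 16.9
ee_pos: [0.4705, -0.3869, 0.1565]
ee_rot: [0.45, 0.547, 0.447, -0.547]
ft_force: [0.1, -0.3, -0.2]
opening: 0.0567
```

```bash
python3 -c "
from go import *
goal([.4768,.1015,.05],-5.2)"
```

```text
t 16.9 pos [ 0.4705 -0.3869  0.1565] jaw -11.29 tilt 0.29 F [ 0.1 -0.3 -0.2] op 0.0567 q [ 0.99  0.48 -0.47  1.69  0.24  1.03  0.24]
shift [ 0.0127  0.9769 -0.213 ] turn [0.0063 0.0075 0.203 ]
```

Emit:
drive_tool:
  series:
    - {"dx": 0.0,"dy": 0.08,"dz": 0.0,"ax": 0.0,"ay": 0.0,"az": 0.05,"grip": 0.0}
    - {"dx": 0.0,"dy": 0.17,"dz": 0.0,"ax": 0.006,"ay": 0.007,"az": 0.1,"grip": 0.0}
    - {"dx": 0.003,"dy": 0.26,"dz": 0.0,"ax": 0.006,"ay": 0.007,"az": 0.2,"grip": 0.0}
    - {"dx": 0.005,"dy": 0.35,"dz": 0.0,"ax": 0.006,"ay": 0.007,"az": 0.203,"grip": 0.0}
    - {"dx": 0.007,"dy": 0.44,"dz": 0.0,"ax": 0.006,"ay": 0.007,"az": 0.203,"grip": 0.0}
    - {"dx": 0.009,"dy": 0.53,"dz": 0.0,"ax": 0.006,"ay": 0.007,"az": 0.203,"grip": 0.0}
    - {"dx": 0.0127,"dy": 0.62,"dz": 0.0,"ax": 0.006,"ay": 0.007,"az": 0.203,"grip": 0.0}
    - {"dx": 0.0127,"dy": 0.71,"dz": 0.0,"ax": 0.006,"ay": 0.007,"az": 0.203,"grip": 0.0}
    - {"dx": 0.0127,"dy": 0.8,"dz": 0.0,"ax": 0.006,"ay": 0.007,"az": 0.203,"grip": 0.0}
    - {"dx": 0.0127,"dy": 0.88,"dz": 0.0,"ax": 0.006,"ay": 0.007,"az": 0.203,"grip": 0.0}
    - {"dx": 0.0127,"dy": 0.95,"dz": -0.05,"ax": 0.006,"ay": 0.007,"az": 0.203,"grip": 0.0}
    - {"dx": 0.0127,"dy": 0.977,"dz": -0.13,"ax": 0.006,"ay": 0.007,"az": 0.203,"grip": 0.0}

```text
time_s: 18.1
ee_pos: [0.4776, 0.1051, 0.092]
ee_rot: [0.478, 0.523, 0.477, -0.52]
ft_force: [1.4, -1.5, -1.3]
opening: 0.0939
```

Emit:
drive_tool:
  series:
    - {"dx": 0.0,"dy": 0.0,"dz": -0.02,"ax": 0.0,"ay": 0.0,"az": 0.0,"grip": 0.0}
    - {"dx": 0.0,"dy": 0.0,"dz": -0.04,"ax": 0.0,"ay": 0.0,"az": 0.0,"grip": 0.3}
    - {"dx": 0.0,"dy": 0.0,"dz": -0.04,"ax": 0.0,"ay": 0.0,"az": 0.0,"grip": 0.3}
    - {"dx": 0.0,"dy": 0.0,"dz": -0.04,"ax": 0.0,"ay": 0.0,"az": 0.0,"grip": 0.3}

```text
time_s: 18.5
ee_pos: [0.4783, 0.1042, 0.0729]
ee_rot: [0.478, 0.523, 0.476, -0.52]
ft_force: [-0.2, -1.1, 0.3]
opening: 0.0734
```

```bash
cat > v.py <<'E'
from go import *; from m import *
def stackcheck(e,h,row):
    for k in e: pass
E
python3 -c "
from go import *
goal([.4768,.1015,.0065],-5.2)
d=snap('top','t4.png');e=snap('side','s4.png')
c=lambda i:cv2.resize(i,None,fx=4,fy=4,interpolation=cv2.INTER_CUBIC)
cv2.imwrite('pics/c5.png',np.hstack([c(d['image'][200:300,372:472]),c(e['image'][70:170,305:405])]))
"; rm v.py
```

```text
t 18.5 pos [0.4783 0.1042 0.0729] jaw -5.11 tilt 0.31 F [-0.2 -1.1  0.3] op 0.0734 q [ 0.27  0.44 -0.66  2.04  0.38  0.78 -0.7 ]
shift [-0.0031 -0.0054 -0.1327] turn [-0.002   0.01   -0.0029]
```

View pics/c5.png

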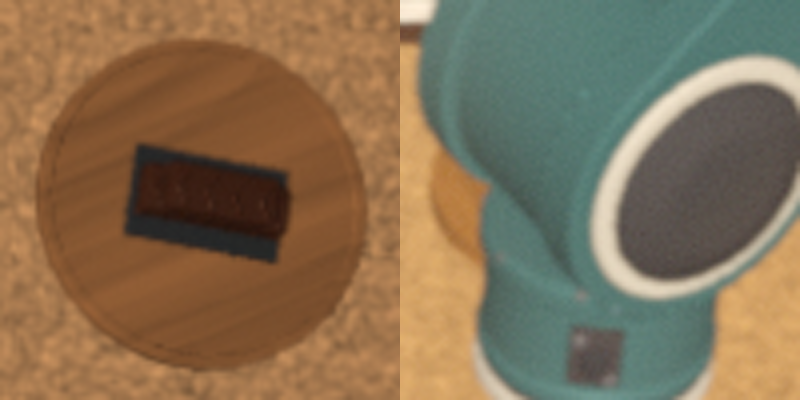

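The short bar sits square on the long one in the top view, from about x=160 to 287 in the crop. The side view is blocked by the arm. Next is the half bar.

Emit:
drive_tool:
  series:
    - {"dx": -0.003,"dy": -0.0054,"dz": -0.05,"ax": -0.002,"ay": 0.01,"az": -0.003,"grip": 0.3}
    - {"dx": -0.003,"dy": -0.0054,"dz": -0.08,"ax": -0.002,"ay": 0.01,"az": -0.003,"grip": 0.3}
    - {"dx": -0.003,"dy": -0.0054,"dz": -0.08,"ax": -0.002,"ay": 0.01,"az": -0.003,"grip": 0.3}
    - {"dx": -0.003,"dy": -0.0054,"dz": -0.08,"ax": -0.002,"ay": 0.01,"az": -0.003,"grip": 0.3}

```text
time_s: 19.0
ee_pos: [0.477, 0.1019, 0.0334]
ee_rot: [0.477, 0.522, 0.477, -0.522]
ft_force: [1.4, 0.5, -0.4]
opening: 0.0658
```

```bash
python3 -c "
from go import *
goal([.4768,.1015,.0065],-5.2)"
```

```text
t 19.0 pos [0.477  0.1019 0.0334] jaw -5.18 tilt 0.03 F [ 1.4  0.5 -0.4] op 0.0658 q [ 0.24  0.5  -0.61  2.06  0.44  0.71 -0.75]
shift [-0.0004 -0.0008 -0.0537] turn [-0.0004  0.0008 -0.0006]
```

Emit:
drive_tool:
  series:
    - {"dx": 0.0,"dy": -0.001,"dz": -0.035,"ax": 0.0,"ay": 0.0,"az": 0.0,"grip": 0.3}
    - {"dx": 0.0,"dy": -0.001,"dz": -0.0535,"ax": 0.0,"ay": 0.0,"az": 0.0,"grip": 0.3}
    - {"dx": 0.0,"dy": -0.001,"dz": -0.0535,"ax": 0.0,"ay": 0.0,"az": 0.0,"grip": 0.5}
    - {"dx": 0.0,"dy": -0.001,"dz": -0.0535,"ax": 0.0,"ay": 0.0,"az": 0.0,"grip": 0.7}
    - {"dx": 0.0,"dy": -0.001,"dz": -0.0535,"ax": 0.0,"ay": 0.0,"az": 0.0,"grip": 1.0}
    - {"dx": 0.0,"dy": -0.001,"dz": -0.0535,"ax": 0.0,"ay": 0.0,"az": 0.0,"grip": 1.0}
    - {"dx": 0.0,"dy": -0.001,"dz": -0.0535,"ax": 0.0,"ay": 0.0,"az": 0.0,"grip": 1.0}
    - {"dx": 0.0,"dy": -0.001,"dz": -0.0535,"ax": 0.0,"ay": 0.0,"az": 0.0,"grip": 1.0}
    - {"dx": 0.0,"dy": -0.001,"dz": -0.0535,"ax": 0.0,"ay": 0.0,"az": 0.0,"grip": 1.0}
  newtons: 15

```text
time_s: 19.9
ee_pos: [0.4772, 0.1014, 0.007]
ee_rot: [0.477, 0.522, 0.477, -0.522]
ft_force: [-0.0, -0.7, 6.7]
opening: 0.032
```

```bash
python3 -c "
from go import *
goal([.469,-.386,.09],-11.3)"
```

```text
t 19.9 pos [0.4772 0.1014 0.007 ] jaw -5.18 tilt 0.06 F [-0.  -0.7  6.7] op 0.032 q [ 0.21  0.55 -0.58  2.07  0.49  0.65 -0.79]
shift [-0.0165 -0.9749  0.166 ] turn [-0.      0.0019 -0.204 ]
```

Emit:
drive_tool:
  series:
    - {"dx": 0.0,"dy": 0.0,"dz": 0.09,"ax": 0.0,"ay": 0.0,"az": 0.0,"grip": 1.0}
    - {"dx": 0.0,"dy": 0.0,"dz": 0.18,"ax": 0.0,"ay": 0.0,"az": 0.0,"grip": 1.0}
    - {"dx": 0.0,"dy": -0.04,"dz": 0.26,"ax": 0.0,"ay": 0.0,"az": 0.0,"grip": 1.0}
    - {"dx": 0.0,"dy": -0.12,"dz": 0.28,"ax": 0.0,"ay": 0.0,"az": -0.1,"grip": 1.0}
    - {"dx": -0.005,"dy": -0.21,"dz": 0.28,"ax": 0.0,"ay": 0.0,"az": -0.2,"grip": 1.0}
    - {"dx": -0.01,"dy": -0.3,"dz": 0.28,"ax": 0.0,"ay": 0.0,"az": -0.204,"grip": 1.0}
    - {"dx": -0.015,"dy": -0.39,"dz": 0.28,"ax": 0.0,"ay": 0.0,"az": -0.204,"grip": 1.0}
    - {"dx": -0.0165,"dy": -0.48,"dz": 0.28,"ax": 0.0,"ay": 0.0,"az": -0.204,"grip": 1.0}
    - {"dx": -0.0165,"dy": -0.57,"dz": 0.28,"ax": 0.0,"ay": 0.0,"az": -0.204,"grip": 1.0}
    - {"dx": -0.0165,"dy": -0.66,"dz": 0.28,"ax": 0.0,"ay": 0.0,"az": -0.204,"grip": 1.0}
    - {"dx": -0.0165,"dy": -0.75,"dz": 0.28,"ax": 0.0,"ay": 0.0,"az": -0.204,"grip": 1.0}
    - {"dx": -0.0165,"dy": -0.83,"dz": 0.26,"ax": 0.0,"ay": 0.0,"az": -0.204,"grip": 1.0}

```text
time_s: 21.1
ee_pos: [0.469, -0.3163, 0.1379]
ee_rot: [0.449, 0.547, 0.447, -0.547]
ft_force: [-0.9, 0.4, -1.0]
opening: 0.0321
```

```bash
python3 -c "
from go import *
goal([.469,-.386,.09],-11.3)"
```

```text
t 21.1 pos [ 0.469  -0.3163  0.1379] jaw -11.36 tilt 0.16 F [-0.9  0.4 -1. ] op 0.0321 q [ 0.94  0.43 -0.51  1.82  0.25  0.96  0.13]
shift [-1.000e-04 -1.394e-01 -9.580e-02] turn [0.0028 0.0045 0.0019]
```

Emit:
drive_tool:
  series:
    - {"dx": 0.0,"dy": -0.07,"dz": 0.0,"ax": 0.003,"ay": 0.004,"az": 0.002,"grip": 1.0}
    - {"dx": 0.0,"dy": -0.12,"dz": 0.0,"ax": 0.003,"ay": 0.004,"az": 0.002,"grip": 1.0}
    - {"dx": 0.0,"dy": -0.139,"dz": -0.04,"ax": 0.003,"ay": 0.004,"az": 0.002,"grip": 1.0}
    - {"dx": 0.0,"dy": -0.139,"dz": -0.08,"ax": 0.003,"ay": 0.004,"az": 0.002,"grip": 1.0}
    - {"dx": 0.0,"dy": -0.139,"dz": -0.095,"ax": 0.003,"ay": 0.004,"az": 0.002,"grip": 1.0}
    - {"dx": 0.0,"dy": -0.139,"dz": -0.095,"ax": 0.003,"ay": 0.004,"az": 0.002,"grip": 1.0}
    - {"dx": 0.0,"dy": -0.139,"dz": -0.095,"ax": 0.003,"ay": 0.004,"az": 0.002,"grip": 1.0}
    - {"dx": 0.0,"dy": -0.139,"dz": -0.095,"ax": 0.003,"ay": 0.004,"az": 0.002,"grip": 1.0}

```text
time_s: 21.9
ee_pos: [0.4696, -0.3859, 0.0915]
ee_rot: [0.449, 0.547, 0.448, -0.547]
ft_force: [-0.4, 0.3, 0.7]
opening: 0.0322
```

```bash
python3 -c "
from go import *
goal([.469,-.386,.0832],-11.3)"
```

```text
t 21.9 pos [ 0.4696 -0.3859  0.0915] jaw -11.27 tilt 0.09 F [-0.4  0.3  0.7] op 0.0322 q [ 0.99  0.56 -0.46  1.74  0.3   0.91  0.2 ]
shift [-0.0012 -0.0002 -0.0166] turn [ 0.0016  0.0025 -0.0008]
```

Emit:
drive_tool:
  series:
    - {"dx": -0.001,"dy": 0.0,"dz": -0.006,"ax": 0.002,"ay": 0.002,"az": -0.001,"grip": 1.0}
    - {"dx": -0.001,"dy": 0.0,"dz": -0.011,"ax": 0.002,"ay": 0.002,"az": -0.001,"grip": 1.0}
    - {"dx": -0.001,"dy": 0.0,"dz": -0.015,"ax": 0.002,"ay": 0.002,"az": -0.001,"grip": 1.0}
    - {"dx": -0.001,"dy": 0.0,"dz": -0.0166,"ax": 0.002,"ay": 0.002,"az": -0.001,"grip": 1.0}
    - {"dx": -0.001,"dy": 0.0,"dz": -0.0166,"ax": 0.002,"ay": 0.002,"az": -0.001,"grip": 1.0}
    - {"dx": -0.001,"dy": 0.0,"dz": -0.0166,"ax": 0.002,"ay": 0.002,"az": -0.001,"grip": 1.0}

```text
time_s: 22.5
ee_pos: [0.4691, -0.3859, 0.0832]
ee_rot: [0.448, 0.547, 0.448, -0.547]
ft_force: [-0.4, -0.2, 0.4]
opening: 0.032
```

Emit:
drive_tool:
  series:
    - {"dx": 0.0,"dy": 0.0,"dz": 0.0,"ax": 0.0,"ay": 0.0,"az": 0.0,"grip": 0.58}
    - {"dx": 0.0,"dy": 0.0,"dz": 0.0,"ax": 0.0,"ay": 0.0,"az": 0.0,"grip": 0.5}
    - {"dx": 0.0,"dy": 0.0,"dz": 0.0,"ax": 0.0,"ay": 0.0,"az": 0.0,"grip": 0.45}
    - {"dx": 0.0,"dy": 0.0,"dz": 0.0,"ax": 0.0,"ay": 0.0,"az": 0.0,"grip": 0.45}
    - {"dx": 0.0,"dy": 0.0,"dz": 0.05,"ax": 0.0,"ay": 0.0,"az": 0.0,"grip": 0.45}
    - {"dx": 0.0,"dy": 0.0,"dz": 0.13,"ax": 0.0,"ay": 0.0,"az": 0.0,"grip": 0.45}
    - {"dx": 0.0,"dy": 0.0,"dz": 0.21,"ax": 0.0,"ay": 0.0,"az": 0.0,"grip": 0.45}
    - {"dx": 0.0,"dy": 0.0,"dz": 0.29,"ax": 0.0,"ay": 0.0,"az": 0.0,"grip": 0.3}
    - {"dx": 0.0,"dy": 0.0,"dz": 0.3,"ax": 0.0,"ay": 0.0,"az": 0.0,"grip": 0.3}

```text
time_s: 23.4
ee_pos: [0.4707, -0.3867, 0.2381]
ee_rot: [0.451, 0.547, 0.446, -0.546]
ft_force: [0.4, -0.4, 0.3]
opening: 0.0637
```

```bash
python3 -c "
from go import *
goal([.508,.3645,.25],-11.3)"
```

```text
t 23.4 pos [ 0.4707 -0.3867  0.2381] jaw -11.3 tilt 0.38 F [ 0.4 -0.4  0.3] op 0.0637 q [ 1.03  0.4  -0.51  1.61  0.21  1.18  0.27]
shift [0.0746 1.5025 0.0238] turn [0.0079 0.0099 0.    ]
```

Emit:
drive_tool:
  series:
    - {"dx": 0.0,"dy": 0.08,"dz": 0.02,"ax": 0.008,"ay": 0.01,"az": 0.0,"grip": 0.0}
    - {"dx": 0.005,"dy": 0.17,"dz": 0.02,"ax": 0.008,"ay": 0.01,"az": 0.0,"grip": 0.0}
    - {"dx": 0.01,"dy": 0.26,"dz": 0.02,"ax": 0.008,"ay": 0.01,"az": 0.0,"grip": 0.0}
    - {"dx": 0.015,"dy": 0.35,"dz": 0.02,"ax": 0.008,"ay": 0.01,"az": 0.0,"grip": 0.0}
    - {"dx": 0.02,"dy": 0.44,"dz": 0.02,"ax": 0.008,"ay": 0.01,"az": 0.0,"grip": 0.0}
    - {"dx": 0.025,"dy": 0.53,"dz": 0.02,"ax": 0.008,"ay": 0.01,"az": 0.0,"grip": 0.0}
    - {"dx": 0.03,"dy": 0.62,"dz": 0.02,"ax": 0.008,"ay": 0.01,"az": 0.0,"grip": 0.0}
    - {"dx": 0.035,"dy": 0.71,"dz": 0.02,"ax": 0.008,"ay": 0.01,"az": 0.0,"grip": 0.0}
    - {"dx": 0.04,"dy": 0.8,"dz": 0.02,"ax": 0.008,"ay": 0.01,"az": 0.0,"grip": 0.0}
    - {"dx": 0.045,"dy": 0.88,"dz": 0.02,"ax": 0.008,"ay": 0.01,"az": 0.0,"grip": 0.0}
    - {"dx": 0.05,"dy": 0.95,"dz": 0.02,"ax": 0.008,"ay": 0.01,"az": 0.0,"grip": 0.0}
    - {"dx": 0.05,"dy": 1.0,"dz": 0.02,"ax": 0.008,"ay": 0.01,"az": 0.0,"grip": 0.0}

```text
time_s: 24.6
ee_pos: [0.4954, 0.1157, 0.2479]
ee_rot: [0.449, 0.546, 0.449, -0.546]
ft_force: [0.2, -0.2, -0.0]
opening: 0.0941
```

Emit:
drive_tool:
  series:
    - {"dx": 0.01,"dy": 0.08,"dz": 0.0,"ax": 0.0,"ay": 0.0,"az": 0.0,"grip": 0.0}
    - {"dx": 0.015,"dy": 0.17,"dz": 0.0,"ax": 0.0,"ay": 0.0,"az": 0.0,"grip": 0.0}
    - {"dx": 0.02,"dy": 0.26,"dz": 0.0,"ax": 0.0,"ay": 0.0,"az": 0.0,"grip": 0.0}
    - {"dx": 0.02,"dy": 0.35,"dz": 0.0,"ax": 0.0,"ay": 0.0,"az": 0.0,"grip": 0.0}
    - {"dx": 0.02,"dy": 0.43,"dz": 0.0,"ax": 0.0,"ay": 0.0,"az": 0.0,"grip": 0.0}
    - {"dx": 0.02,"dy": 0.48,"dz": 0.0,"ax": 0.0,"ay": 0.0,"az": 0.0,"grip": 0.0}
    - {"dx": 0.02,"dy": 0.5,"dz": 0.0,"ax": 0.0,"ay": 0.0,"az": 0.0,"grip": 0.0}
    - {"dx": 0.02,"dy": 0.5,"dz": 0.0,"ax": 0.0,"ay": 0.0,"az": 0.0,"grip": 0.0}
    - {"dx": 0.02,"dy": 0.5,"dz": 0.0,"ax": 0.0,"ay": 0.0,"az": 0.0,"grip": 0.0}

```text
time_s: 25.5
ee_pos: [0.5057, 0.3645, 0.2476]
ee_rot: [-0.449, -0.547, -0.449, 0.547]
ft_force: [0.2, 0.1, -0.1]
opening: 0.0942
```

```bash
python3 -c "
from go import *
d=snap('top','t5.png');e=snap('side','s5.png')
goal([.508,.3645,.17],-11.3)
c=lambda i:cv2.resize(i,None,fx=4,fy=4,interpolation=cv2.INTER_CUBIC)
cv2.imwrite('pics/c6.png',np.hstack([c(d['image'][200:300,372:472]),c(e['image'][300:400,265:365])]))
"
```

```text
t 25.6 pos [0.506  0.3641 0.2479] jaw -11.3 tilt 0.02 F [-0.8 -0.2 -0. ] op 0.0941 q [-0.09  0.5  -0.82  1.55  0.38  1.26 -1.16]
shift [ 0.004   0.0008 -0.1557] turn [0.0003 0.0006 0.0001]
```

View pics/c6.png

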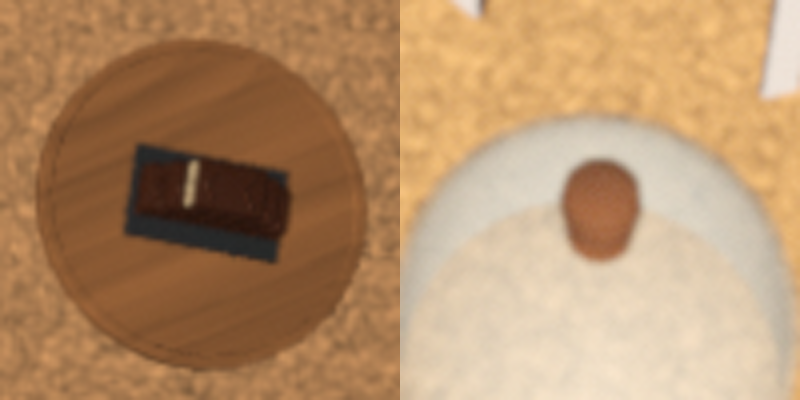

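```bash
python3 -c "
from h import *
d=load('t5.npz');e=load('s5.npz')
print(onz(d,[(372+183/4,246)],.076),onz(d,[(372+199/4,246)],.096))
print(onz(e,[(315,352.5)],.132), onz(d,[(121.9,227.6)],.132))
"
```

```text
[[ 0.47301322 -0.36061208  0.076     ]] [[ 0.46982444 -0.36501627  0.096     ]]
[[0.50787133 0.36626071 0.132     ]] [[0.50968853 0.36427019 0.132     ]]
```

Emit:
drive_tool:
  series:
    - {"dx": 0.004,"dy": 0.001,"dz": -0.05,"ax": 0.0,"ay": 0.0,"az": 0.0,"grip": 0.0}
    - {"dx": 0.004,"dy": 0.001,"dz": -0.11,"ax": 0.0,"ay": 0.0,"az": 0.0,"grip": 0.0}
    - {"dx": 0.004,"dy": 0.001,"dz": -0.156,"ax": 0.0,"ay": 0.0,"az": 0.0,"grip": 0.0}
    - {"dx": 0.004,"dy": 0.001,"dz": -0.156,"ax": 0.0,"ay": 0.0,"az": 0.0,"grip": 0.0}
    - {"dx": 0.004,"dy": 0.001,"dz": -0.156,"ax": 0.0,"ay": 0.0,"az": 0.0,"grip": 0.0}

```text
time_s: 26.1
ee_pos: [0.5085, 0.3641, 0.1707]
ee_rot: [0.448, 0.547, 0.448, -0.547]
ft_force: [0.3, 0.6, 0.8]
opening: 0.094
```

```bash
python3 -c "
from go import *
e=snap('side','s6.png')
goal([.5085,.3645,.118],-11.3)
c=lambda i:cv2.resize(i,None,fx=4,fy=4,interpolation=cv2.INTER_CUBIC)
cv2.imwrite('pics/c7.png',c(e['image'][270:400,235:395]))
"
```

```text
t 26.15 pos [0.5087 0.3645 0.1713] jaw -11.35 tilt 0.1 F [ 0.4 -0.7  0.1] op 0.0941 q [-0.11  0.57 -0.79  1.63  0.44  1.13 -1.21]
shift [-0.0003 -0.     -0.1066] turn [-0.0011  0.003   0.0016]
```

View pics/c7.png

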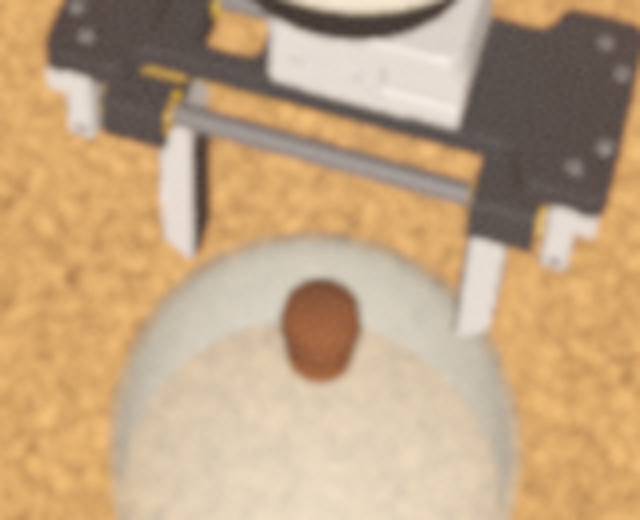

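The half bar's cut end measures y≈-0.363 against an expected -0.3635, so it is centred. The knob sits midway between the fingers. Descending to grip it.

Emit:
drive_tool:
  series:
    - {"dx": 0.0,"dy": 0.0,"dz": -0.06,"ax": -0.001,"ay": 0.003,"az": 0.002,"grip": 0.2}
    - {"dx": 0.0,"dy": 0.0,"dz": -0.1,"ax": -0.001,"ay": 0.003,"az": 0.002,"grip": 0.2}
    - {"dx": 0.0,"dy": 0.0,"dz": -0.1066,"ax": -0.001,"ay": 0.003,"az": 0.002,"grip": 0.2}
    - {"dx": 0.0,"dy": 0.0,"dz": -0.1066,"ax": -0.001,"ay": 0.003,"az": 0.002,"grip": 0.2}
    - {"dx": 0.0,"dy": 0.0,"dz": -0.1066,"ax": -0.001,"ay": 0.003,"az": 0.002,"grip": 0.4}
    - {"dx": 0.0,"dy": 0.0,"dz": -0.1066,"ax": -0.001,"ay": 0.003,"az": 0.002,"grip": 0.5}

```text
time_s: 26.75
ee_pos: [0.5091, 0.3649, 0.1194]
ee_rot: [0.448, 0.547, 0.448, -0.546]
ft_force: [-0.1, -0.3, -0.4]
opening: 0.0625
```

Emit:
drive_tool:
  series:
    - {"dx": 0.0,"dy": 0.0,"dz": 0.0,"ax": 0.0,"ay": 0.0,"az": 0.0,"grip": 0.7}
    - {"dx": 0.0,"dy": 0.0,"dz": 0.0,"ax": 0.0,"ay": 0.0,"az": 0.0,"grip": 1.0}
    - {"dx": 0.0,"dy": 0.0,"dz": 0.0,"ax": 0.0,"ay": 0.0,"az": 0.0,"grip": 1.0}
    - {"dx": 0.0,"dy": 0.0,"dz": 0.0,"ax": 0.0,"ay": 0.0,"az": 0.0,"grip": 1.0}
    - {"dx": 0.0,"dy": 0.0,"dz": 0.0,"ax": 0.0,"ay": 0.0,"az": 0.0,"grip": 1.0}
    - {"dx": 0.0,"dy": 0.0,"dz": 0.0,"ax": 0.0,"ay": 0.0,"az": 0.0,"grip": 1.0}
  newtons: 35

```text
time_s: 27.35
ee_pos: [0.5094, 0.3649, 0.1194]
ee_rot: [0.448, 0.548, 0.448, -0.546]
ft_force: [1.9, 0.1, 0.5]
opening: 0.0294
```

Emit:
drive_tool:
  series:
    - {"dx": 0.0,"dy": 0.0,"dz": 0.01,"ax": 0.0,"ay": 0.0,"az": 0.0,"grip": 1.0}
    - {"dx": 0.0,"dy": 0.0,"dz": 0.03,"ax": 0.0,"ay": 0.0,"az": 0.0,"grip": 1.0}
    - {"dx": 0.0,"dy": 0.0,"dz": 0.05,"ax": 0.0,"ay": 0.0,"az": 0.0,"grip": 1.0}
    - {"dx": 0.0,"dy": 0.0,"dz": 0.05,"ax": 0.0,"ay": 0.0,"az": 0.0,"grip": 1.0}

```text
time_s: 27.75
ee_pos: [0.5099, 0.3654, 0.1463]
ee_rot: [0.449, 0.548, 0.448, -0.545]
ft_force: [0.2, 0.7, -5.0]
opening: 0.0297
```

```bash
python3 -c "
from go import *
goal([.469,-.386,.27],-11.3)"
```

```text
t 27.75 pos [0.5099 0.3654 0.1463] jaw -11.3 tilt 0.25 F [ 0.2  0.7 -5. ] op 0.0297 q [-0.12  0.6  -0.77  1.65  0.46  1.08 -1.22]
shift [-0.0818 -1.5029  0.2475] turn [-0.0043  0.007   0.    ]
```

Emit:
drive_tool:
  series:
    - {"dx": 0.0,"dy": -0.0,"dz": 0.04,"ax": -0.004,"ay": 0.007,"az": 0.0,"grip": 1.0}
    - {"dx": 0.0,"dy": -0.0,"dz": 0.09,"ax": -0.004,"ay": 0.007,"az": 0.0,"grip": 1.0}
    - {"dx": 0.0,"dy": -0.01,"dz": 0.15,"ax": -0.004,"ay": 0.007,"az": 0.0,"grip": 1.0}
    - {"dx": 0.0,"dy": -0.03,"dz": 0.2,"ax": -0.004,"ay": 0.007,"az": 0.0,"grip": 1.0}
    - {"dx": 0.0,"dy": -0.06,"dz": 0.23,"ax": -0.004,"ay": 0.007,"az": 0.0,"grip": 1.0}
    - {"dx": -0.005,"dy": -0.1,"dz": 0.247,"ax": -0.004,"ay": 0.007,"az": 0.0,"grip": 1.0}
    - {"dx": -0.01,"dy": -0.15,"dz": 0.247,"ax": -0.004,"ay": 0.007,"az": 0.0,"grip": 1.0}
    - {"dx": -0.015,"dy": -0.21,"dz": 0.247,"ax": -0.004,"ay": 0.007,"az": 0.0,"grip": 1.0}
    - {"dx": -0.02,"dy": -0.27,"dz": 0.247,"ax": -0.004,"ay": 0.007,"az": 0.0,"grip": 1.0}
    - {"dx": -0.025,"dy": -0.33,"dz": 0.247,"ax": -0.004,"ay": 0.007,"az": 0.0,"grip": 1.0}
    - {"dx": -0.03,"dy": -0.39,"dz": 0.247,"ax": -0.004,"ay": 0.007,"az": 0.0,"grip": 1.0}
    - {"dx": -0.035,"dy": -0.45,"dz": 0.247,"ax": -0.004,"ay": 0.007,"az": 0.0,"grip": 1.0}

```text
time_s: 28.95
ee_pos: [0.4919, 0.1393, 0.2698]
ee_rot: [0.448, 0.547, 0.448, -0.547]
ft_force: [0.7, -0.2, -3.9]
opening: 0.0293
```

Emit:
drive_tool:
  series:
    - {"dx": -0.006,"dy": -0.07,"dz": 0.0,"ax": 0.0,"ay": 0.0,"az": 0.0,"grip": 1.0}
    - {"dx": -0.01,"dy": -0.13,"dz": 0.0,"ax": 0.0,"ay": 0.0,"az": 0.0,"grip": 1.0}
    - {"dx": -0.013,"dy": -0.19,"dz": 0.0,"ax": 0.0,"ay": 0.0,"az": 0.0,"grip": 1.0}
    - {"dx": -0.016,"dy": -0.25,"dz": 0.0,"ax": 0.0,"ay": 0.0,"az": 0.0,"grip": 1.0}
    - {"dx": -0.02,"dy": -0.31,"dz": 0.0,"ax": 0.0,"ay": 0.0,"az": 0.0,"grip": 1.0}
    - {"dx": -0.023,"dy": -0.37,"dz": 0.0,"ax": 0.0,"ay": 0.0,"az": 0.0,"grip": 1.0}
    - {"dx": -0.026,"dy": -0.43,"dz": 0.0,"ax": 0.0,"ay": 0.0,"az": 0.0,"grip": 1.0}
    - {"dx": -0.03,"dy": -0.49,"dz": 0.0,"ax": 0.0,"ay": 0.0,"az": 0.0,"grip": 1.0}
    - {"dx": -0.034,"dy": -0.55,"dz": 0.0,"ax": 0.0,"ay": 0.0,"az": 0.0,"grip": 1.0}
    - {"dx": -0.038,"dy": -0.61,"dz": 0.0,"ax": 0.0,"ay": 0.0,"az": 0.0,"grip": 1.0}
    - {"dx": -0.04,"dy": -0.67,"dz": 0.0,"ax": 0.0,"ay": 0.0,"az": 0.0,"grip": 1.0}
    - {"dx": -0.042,"dy": -0.72,"dz": 0.0,"ax": 0.0,"ay": 0.0,"az": 0.0,"grip": 1.0}

```text
time_s: 30.15
ee_pos: [0.4705, -0.2222, 0.2698]
ee_rot: [-0.448, -0.547, -0.448, 0.547]
ft_force: [1.0, -0.3, -5.2]
opening: 0.0296
```

```bash
python3 -c "
from go import *
goal([.469,-.386,.265],-11.3)"
```

```text
t 30.15 pos [ 0.4705 -0.2222  0.2698] jaw -11.33 tilt 0.03 F [ 1.  -0.3 -5.2] op 0.0296 q [ 0.9   0.21 -0.6   1.78  0.13  1.19  0.07]
shift [-0.003  -0.3275 -0.0096] turn [0.0008 0.0001 0.0009]
```

Emit:
drive_tool:
  series:
    - {"dx": -0.001,"dy": -0.06,"dz": 0.0,"ax": 0.0,"ay": 0.0,"az": 0.0,"grip": 1.0}
    - {"dx": -0.002,"dy": -0.12,"dz": 0.0,"ax": 0.0,"ay": 0.0,"az": 0.0,"grip": 1.0}
    - {"dx": -0.003,"dy": -0.18,"dz": 0.0,"ax": 0.0,"ay": 0.0,"az": 0.0,"grip": 1.0}
    - {"dx": -0.003,"dy": -0.23,"dz": 0.0,"ax": 0.0,"ay": 0.0,"az": 0.0,"grip": 1.0}
    - {"dx": -0.003,"dy": -0.275,"dz": 0.0,"ax": 0.0,"ay": 0.0,"az": 0.0,"grip": 1.0}
    - {"dx": -0.003,"dy": -0.31,"dz": 0.0,"ax": 0.0,"ay": 0.0,"az": 0.0,"grip": 1.0}
    - {"dx": -0.003,"dy": -0.3275,"dz": 0.0,"ax": 0.0,"ay": 0.0,"az": 0.0,"grip": 1.0}
    - {"dx": -0.003,"dy": -0.3275,"dz": 0.0,"ax": 0.0,"ay": 0.0,"az": 0.0,"grip": 1.0}
    - {"dx": -0.003,"dy": -0.3275,"dz": 0.0,"ax": 0.0,"ay": 0.0,"az": 0.0,"grip": 1.0}

```text
time_s: 31.05
ee_pos: [0.4693, -0.3849, 0.2698]
ee_rot: [0.449, 0.547, 0.448, -0.547]
ft_force: [0.3, 0.1, -4.2]
opening: 0.0295
```

```bash
python3 -c "
from go import *
e=snap('side','s8.png')
goal([.469,-.386,.18],-11.3)
c=lambda i:cv2.resize(i,None,fx=4,fy=4,interpolation=cv2.INTER_CUBIC)
cv2.imwrite('pics/c8.png',c(e['image'][20:170,265:445]))
"
```

```text
t 31.1 pos [ 0.4694 -0.3848  0.2699] jaw -11.25 tilt 0.02 F [-1.1  0.9 -4.6] op 0.0294 q [ 1.03  0.37 -0.51  1.57  0.19  1.25  0.29]
shift [-0.0008 -0.0024 -0.1799] turn [ 0.0003  0.0004 -0.0016]
```

View pics/c8.png

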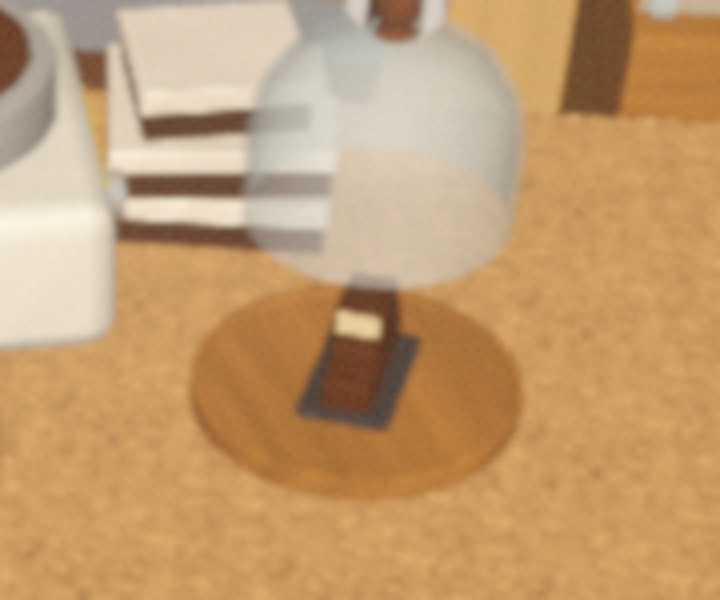

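The side view shows the dome level, with its foot above the stack and centred over the stand. Lowering it.

Emit:
drive_tool:
  series:
    - {"dx": -0.001,"dy": -0.003,"dz": -0.02,"ax": 0.0,"ay": 0.0,"az": 0.0,"grip": 1.0}
    - {"dx": -0.002,"dy": -0.003,"dz": -0.045,"ax": 0.0,"ay": 0.0,"az": 0.0,"grip": 1.0}
    - {"dx": -0.002,"dy": -0.003,"dz": -0.07,"ax": 0.0,"ay": 0.0,"az": 0.0,"grip": 1.0}
    - {"dx": -0.002,"dy": -0.003,"dz": -0.095,"ax": 0.0,"ay": 0.0,"az": 0.0,"grip": 1.0}
    - {"dx": -0.002,"dy": -0.003,"dz": -0.12,"ax": 0.0,"ay": 0.0,"az": 0.0,"grip": 1.0}
    - {"dx": -0.002,"dy": -0.003,"dz": -0.145,"ax": 0.0,"ay": 0.0,"az": 0.0,"grip": 1.0}
    - {"dx": -0.002,"dy": -0.003,"dz": -0.17,"ax": 0.0,"ay": 0.0,"az": 0.0,"grip": 1.0}
    - {"dx": -0.002,"dy": -0.003,"dz": -0.19,"ax": 0.0,"ay": 0.0,"az": 0.0,"grip": 1.0}
    - {"dx": -0.002,"dy": -0.003,"dz": -0.21,"ax": 0.0,"ay": 0.0,"az": 0.0,"grip": 1.0}
    - {"dx": -0.002,"dy": -0.003,"dz": -0.225,"ax": 0.0,"ay": 0.0,"az": 0.0,"grip": 1.0}
    - {"dx": -0.002,"dy": -0.003,"dz": -0.23,"ax": 0.0,"ay": 0.0,"az": 0.0,"grip": 1.0}
    - {"dx": -0.002,"dy": -0.003,"dz": -0.23,"ax": 0.0,"ay": 0.0,"az": 0.0,"grip": 1.0}

```text
time_s: 32.3
ee_pos: [0.4684, -0.3862, 0.1548]
ee_rot: [0.449, 0.547, 0.449, -0.547]
ft_force: [-0.6, -0.2, -5.0]
opening: 0.0293
```

```bash
python3 -c "
from go import *
e=snap('side','s9.png');d=snap('top','t9.png')
goal([.4684,-.3863,.1472],-11.3)
c=lambda i:cv2.resize(i,None,fx=4,fy=4,interpolation=cv2.INTER_CUBIC)
cv2.imwrite('pics/c9.png',c(e['image'][50:170,275:435]))
"
```

```text
t 32.4 pos [ 0.4686 -0.3864  0.1554] jaw -11.25 tilt 0.05 F [ 0.4  0.  -3.3] op 0.0294 q [ 1.01  0.48 -0.49  1.7   0.25  1.03  0.24]
shift [-0.0004  0.0003 -0.0164] turn [ 0.0011  0.0013 -0.0016]
```

View pics/c9.png

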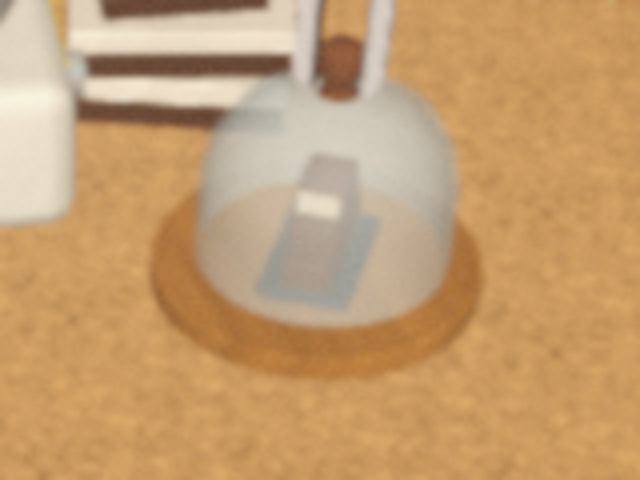

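```bash
python3 -c "
from h import *
d=load('s9.npz');a=np.linspace(0,2*np.pi,73)
def ext(c,r,zs):
    P=np.concatenate([proj(d,np.c_[c[0]+r*np.cos(a),c[1]+r*np.sin(a),0*a+z]) for z in zs]); P=(P-[275,50])*4; return P.min(0).round(),P.max(0).round()
print('dome',ext((.4686,-.3864),.082,[.036,.089]),'stand',ext((.468,-.386),.108,[.031]),'base',ext((.468,-.386),.108,[0]))
print('knob',(proj(d,[[.4686,-.3864,.168]])-[275,50])*4,'stack top',(proj(d,[[.469,-.386,.096]])-[275,50])*4)
"
```

```text
dome (array([188., 105.]), array([454., 324.])) stand (array([149., 160.]), array([484., 357.])) base (array([147., 198.]), array([477., 396.]))
knob [[334.24586958  63.07175587]] stack top [[322.76143749 166.50302098]]
```

Dome, stack and tile all show the same small side-camera offset of about 2 mm against the stand. The jaws centre the knob, so I'll lower the last 8 mm gently.

Emit:
drive_tool:
  series:
    - {"dx": -0.0005,"dy": 0.0,"dz": -0.003,"ax": 0.001,"ay": 0.001,"az": 0.0,"grip": 1.0}
    - {"dx": -0.0005,"dy": 0.0,"dz": -0.006,"ax": 0.001,"ay": 0.001,"az": 0.0,"grip": 1.0}
    - {"dx": -0.0005,"dy": 0.0,"dz": -0.009,"ax": 0.001,"ay": 0.001,"az": 0.0,"grip": 1.0}
    - {"dx": -0.0005,"dy": 0.0,"dz": -0.012,"ax": 0.001,"ay": 0.001,"az": 0.0,"grip": 1.0}
    - {"dx": -0.0005,"dy": 0.0,"dz": -0.014,"ax": 0.001,"ay": 0.001,"az": 0.0,"grip": 1.0}
    - {"dx": -0.0005,"dy": 0.0,"dz": -0.0155,"ax": 0.001,"ay": 0.001,"az": 0.0,"grip": 1.0}
    - {"dx": -0.0005,"dy": 0.0,"dz": -0.0155,"ax": 0.001,"ay": 0.001,"az": 0.0,"grip": 1.0}
    - {"dx": -0.0005,"dy": 0.0,"dz": -0.0155,"ax": 0.001,"ay": 0.001,"az": 0.0,"grip": 1.0}

```text
time_s: 33.2
ee_pos: [0.4684, -0.3864, 0.1476]
ee_rot: [0.449, 0.547, 0.449, -0.547]
ft_force: [0.4, 0.1, -4.8]
opening: 0.0293
```

Emit:
drive_tool:
  series:
    - {"dx": 0.0,"dy": 0.0,"dz": -0.001,"ax": 0.0,"ay": 0.0,"az": 0.0,"grip": 1.0}
    - {"dx": 0.0,"dy": 0.0,"dz": -0.001,"ax": 0.0,"ay": 0.0,"az": 0.0,"grip": 1.0}
    - {"dx": 0.0,"dy": 0.0,"dz": -0.001,"ax": 0.0,"ay": 0.0,"az": 0.0,"grip": 1.0}

```text
time_s: 33.5
ee_pos: [0.4685, -0.3865, 0.1473]
ee_rot: [0.449, 0.547, 0.448, -0.547]
ft_force: [-0.9, -1.1, -1.3]
opening: 0.0292
```

Emit:
drive_tool:
  series:
    - {"dx": 0.0,"dy": 0.0,"dz": -0.0006,"ax": 0.0,"ay": 0.0,"az": 0.0,"grip": 1.0}
    - {"dx": 0.0,"dy": 0.0,"dz": -0.0006,"ax": 0.0,"ay": 0.0,"az": 0.0,"grip": 1.0}
    - {"dx": 0.0,"dy": 0.0,"dz": -0.0006,"ax": 0.0,"ay": 0.0,"az": 0.0,"grip": 0.62}
    - {"dx": 0.0,"dy": 0.0,"dz": -0.0006,"ax": 0.0,"ay": 0.0,"az": 0.0,"grip": 0.55}
    - {"dx": 0.0,"dy": 0.0,"dz": -0.0006,"ax": 0.0,"ay": 0.0,"az": 0.0,"grip": 0.45}
    - {"dx": 0.0,"dy": 0.0,"dz": -0.0006,"ax": 0.0,"ay": 0.0,"az": 0.0,"grip": 0.4}
    - {"dx": 0.0,"dy": 0.0,"dz": 0.03,"ax": 0.0,"ay": 0.0,"az": 0.0,"grip": 0.4}
    - {"dx": 0.0,"dy": 0.0,"dz": 0.08,"ax": 0.0,"ay": 0.0,"az": 0.0,"grip": 0.4}
    - {"dx": 0.0,"dy": 0.0,"dz": 0.16,"ax": 0.0,"ay": 0.0,"az": 0.0,"grip": 0.4}
    - {"dx": 0.0,"dy": 0.0,"dz": 0.24,"ax": 0.0,"ay": 0.0,"az": 0.0,"grip": 0.4}

```text
time_s: 34.5
ee_pos: [0.4684, -0.3862, 0.2698]
ee_rot: [0.449, 0.547, 0.448, -0.546]
ft_force: [0.2, -0.8, -0.2]
opening: 0.0566
```

Emit:
drive_tool:
  series:
    - {"dx": 0.0,"dy": 0.08,"dz": 0.03,"ax": 0.0,"ay": 0.0,"az": 0.0,"grip": 0.4}
    - {"dx": 0.0,"dy": 0.17,"dz": 0.03,"ax": 0.0,"ay": 0.0,"az": 0.0,"grip": 0.4}
    - {"dx": 0.0,"dy": 0.26,"dz": 0.03,"ax": 0.0,"ay": 0.0,"az": 0.0,"grip": 0.4}
    - {"dx": 0.0,"dy": 0.35,"dz": 0.03,"ax": 0.0,"ay": 0.0,"az": 0.0,"grip": 0.4}
    - {"dx": 0.0,"dy": 0.44,"dz": 0.03,"ax": 0.0,"ay": 0.0,"az": 0.0,"grip": 0.4}
    - {"dx": 0.0,"dy": 0.53,"dz": 0.03,"ax": 0.0,"ay": 0.0,"az": 0.0,"grip": 0.4}
    - {"dx": 0.0,"dy": 0.62,"dz": 0.03,"ax": 0.0,"ay": 0.0,"az": 0.0,"grip": 0.4}
    - {"dx": 0.0,"dy": 0.71,"dz": 0.03,"ax": 0.0,"ay": 0.0,"az": 0.0,"grip": 0.4}
    - {"dx": 0.0,"dy": 0.8,"dz": 0.03,"ax": 0.0,"ay": 0.0,"az": 0.0,"grip": 0.4}
    - {"dx": 0.0,"dy": 0.9,"dz": 0.03,"ax": 0.0,"ay": 0.0,"az": 0.0,"grip": 0.4}
    - {"dx": 0.0,"dy": 1.0,"dz": 0.03,"ax": 0.0,"ay": 0.0,"az": 0.0,"grip": 0.4}
    - {"dx": 0.0,"dy": 1.0,"dz": 0.03,"ax": 0.0,"ay": 0.0,"az": 0.0,"grip": 0.4}

```text
time_s: 35.7
ee_pos: [0.4675, 0.1202, 0.2863]
ee_rot: [0.451, 0.546, 0.451, -0.544]
ft_force: [0.2, -1.5, -0.2]
opening: 0.0562
```

```bash
python3 -c "
from go import *
d=snap('top','t10.png');e=snap('side','s10.png')
c=lambda i:cv2.resize(i,None,fx=4,fy=4,interpolation=cv2.INTER_CUBIC)
cv2.imwrite('pics/c10.png',np.hstack([c(d['image'][200:300,372:472]),c(e['image'][55:155,305:405])]))
a=np.linspace(0,2*np.pi,73)
for nm,D,o in(('top',d,(372,200)),('side',e,(305,55))):
    f=lambda r,z:[(lambda P:(P.min(0).round().tolist(),P.max(0).round().tolist()))((proj(D,np.c_[.468+r*np.cos(a),-.3865+r*np.sin(a),0*a+z])-o)*4)]
    print(nm,'foot',f(.082,.028),'shoulder',f(.082,.081),'rim',f(.108,.031),'knob',f(.0155,.16))
"
```

```text
top foot [([78.0, 79.0], [327.0, 330.0])] shoulder [([96.0, 62.0], [355.0, 323.0])] rim [([39.0, 39.0], [368.0, 371.0])] knob [([239.0, 144.0], [291.0, 196.0])]
side foot [([69.0, 165.0], [322.0, 314.0])] shoulder [([72.0, 96.0], [334.0, 244.0])] rim [([29.0, 139.0], [364.0, 336.0])] knob [([188.0, 41.0], [240.0, 69.0])]
```

View pics/c10.png

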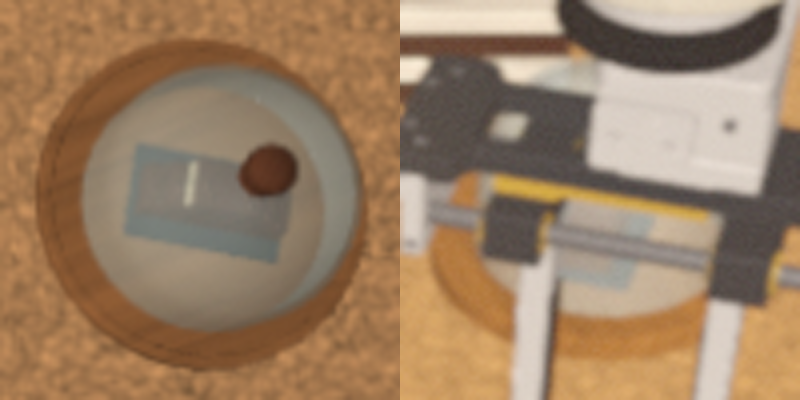

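View pics/t10.png

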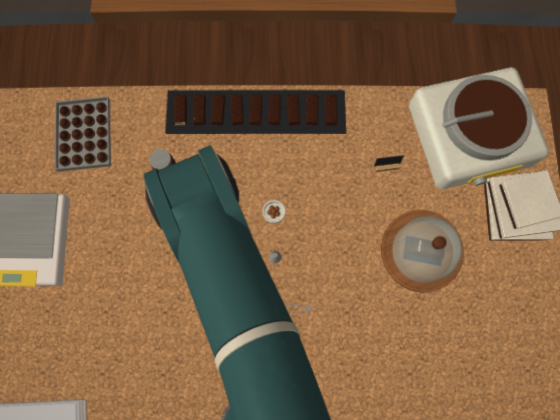

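The top view shows the dome standing level over the stack. Its foot is about 1 px (2–3 mm) toward -y of the stand centre. The ramekin (273,211), nozzle (275,257), jar (161,159) and tag (388,163) are where they were, and the gripper is clear. Handing in.

```bash
python3 -c "
from h import *
s=ctrl.sense();print(s['time_s'],s['ft_force'],abs(s['dq']).max());print(ctrl.job_done())"
```

```text
35.8 [ 0.24139362 -0.54417539  0.86731073] 0.0350086062221221
the job is handed in; nothing more can be done
None
```

The cake stand is dressed and the job was handed in at 35.8 s. The tile lies in the middle, with the long, short and half bars stacked on it all lying the same way. The glass dome stands over them, and the gripper is open and clear.

- **Tile:** the top camera put it about 1 mm from the stand's centre. The side camera read about 6 mm further towards +y, and it read the stand's centre about 5 mm further the same way, so I took that as camera error.
- **Bars:** the long bar looked centred and square in both views. The short bar's top view agreed, but the arm blocked the side view. The half bar's cut end was within about 1 mm of where it should be. I gripped the long bar about 6 mm off along its length at first, then opened and re-gripped it before lifting.
- **Dome:** it looked level and met the stand at the expected height with only a few newtons. In the last top view it sits about 2–3 mm off the stand's centre, towards -y. I left it, since it clears the rim easily. The arm blocked the last side view, so only the top view confirms the dome's final position.
- **Bystanders:** the ramekin, jar, tag block and nozzle look unmoved from their starting positions.

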